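# Transfer the laser treatment tips from drying rack to dock

## Robot

A 6-joint arm with a two-finger parallel gripper is mounted at the origin on the work surface. World frame = base frame: x ahead of the robot, y to its left, z up, the work surface at z = 0. Lengths are in m, angles in rad, forces in N, time in s.
With the tool pointing down it reaches from about 0.425 to 0.95 m from the base axis. Payload 14.7 kg.
Tool frame: the origin (TCP) lies between the finger pads; the fingertips stand 19 mm ahead of it and the grasp point (between the pads) is the TCP; z points along the fingers, y is the direction in which the jaws open and shut (so a half turn about z gives the same grasp; the last joint's range is limited). The gripper opens to 85 mm and grips with 20 to 120 N. Pads are 22 mm wide; open, the fingers measure 114 mm over their backs; the gripper's body (76 mm by 85 mm) begins 54 mm behind the grasp point. The pads swing forward as they close: fully open they stand 13 mm farther back than shut.
Start: joints at [-1.328, 0.48, 1.596, -0, 1.065, -0.047], TCP at [0.186, -0.623, 0.25] pointing down, gripper open.
Joint ranges: [-2.75, 2.75], [-0.82, 2.05], [0.23, 2.67], [-1.56, 4.7], [0.09, 2.69], [-2.92, 2.92]. Speed limits (rad/s): [1.89, 1.89, 2.39, 3.01, 3.01, 3.01].

## Interface

Orientations are given as [roll, pitch, yaw] about the fixed x, y, z axes, in that order (R = Rz(yaw) Ry(pitch) Rx(roll)).
In Python, from cell import get_obs, get_image, env, regions_of, tip_of gives the robot as it stands.
- The arm moves only by the tool arm_command, never from a script. Its argument "moves" is a list of rows, each an object with "dp": the shift along the world's x, y, z in m, a list of three; "spin": the turn about the world's z in rad; "grip": the gripper command: -1 is fully open, 1 is shut, values between are in proportion. A call has 1 to 5 rows; each row is the pose to reach, as a shift and turn from the pose measured when the call began; what a row does not reach only later rows make up. A row lasts 1/10 s, in which the tool goes at most 50 mm and 8.59 degrees, less where a joint would pass 70% of its speed; a pose out of reach is approached as far as the arm can. A call with a gripper value outside its range is refused whole. The fingers move at their own pace and stop on an object; "squeeze" is the grip in N (left out, the last holds). Time passes only in rows, so rows that repeat a pose let the fingers close. It gives the time, the measured TCP pose, the force and the opening at its end, in the units of the state.
- get_obs(): the state, without advancing time (a new reading comes with each control period).
- get_image(name): name is "side" or "top"; returns a dict with "color" (420x560x3 uint8, red, green, blue), "vertical_fov" (degrees; the focal length in pixels is half the picture's height over the tangent of half this angle, whatever the lens; pixels are square), "cx", "cy" (the principal point, pixels), "R" (3x3) and "t" (3): a world point X has camera coordinates R X + t. Camera axes: x right, y down, z forward; pixel columns grow to the right and rows downward; lengths in m; the calibration is good to about 2 mm. A picture is of the moment at which its call begins. There is no depth.
- env.hand_in(): hands the job in, once; it reports no verdict.
Trained networks look in the newest picture that a camera, given by its name, has taken for a name from the list of things; names that differ only in an ending like _2 or _b are one class to them, and where a whole thing is asked for, a point or a joint stands for the part that bears it (a point fixed in the world has none). Each returns a list of dicts, best first, with "score" (0 to 1); they miss things now and then, are a little off and sometimes report something else, mostly with a low value. They report only what shows in the picture. A call takes as long as a camera call.
- regions_of(target, camera): "region" (420x560 bool, what is visible of it) and "bbox" ([left, top, width, height] in pixels, round what is visible of it).
- tip_of(target, camera): "position" ([column, row] in pixels: a listed point, or the origin of a listed thing).
The state is a dict: "clock": time; "q": joint angles; "qvel": joint speeds; "joint_torque": joint torques, N m; "ee_pos": TCP position; "tool_rot": TCP orientation; "wrist_force": force on the tool from outside, world axes, zero at the start; "ft_torque": the same for the moment, N m; "finger_gap": opening from 0.0 (shut) to 1.0 (fully open).
Only numpy, scipy, OpenCV 4.12 (cv2) and the standard library are available. Lean on these libraries where they do the work, as an engineer would, in place of code of your own. Each camera call takes 0.05 s, during which the arm holds its last target.

## Task

The four treatment tips stand dried in the steel drying rack, set out in the order in which the next session will use them. Move them all to the empty cups of the white dock so that they stand there in the same order, left to right as seen from the robot, one upright in each cup. They hold lenses: keep them upright, set each one down gently rather than dropping it, and leave the tray of bottles beside the racks where it is.

Things in the scene. Friction and masses are not known exactly. Their poses are not given: they have to be found in the camera images.
- tip_red_mid (a point): Centre (half-way up) of the treatment tip with the red nose and red band: upright round aluminium barrel, 32 mm in diameter (foot flange 36 mm, 12 mm high), 80 mm tall, tapering over the top 18 mm to 26 mm; 90 g. The flat underside lies 40 mm below this point, the top 40 mm above. z points up along the barrel; its yaw means nothing. It stands loose in one of the cups of the drying rack.
- tip_yellow_mid (a point): Centre (half-way up) of the treatment tip with the yellow nose and yellow band: upright round aluminium barrel, 32 mm in diameter (foot flange 36 mm, 12 mm high), 80 mm tall, tapering over the top 18 mm to 26 mm; 90 g. The flat underside lies 40 mm below this point, the top 40 mm above. z points up along the barrel; its yaw means nothing. It stands loose in one of the cups of the drying rack.
- tip_green_mid (a point): Centre (half-way up) of the treatment tip with the green nose and green band: upright round aluminium barrel, 32 mm in diameter (foot flange 36 mm, 12 mm high), 80 mm tall, tapering over the top 18 mm to 26 mm; 90 g. The flat underside lies 40 mm below this point, the top 40 mm above. z points up along the barrel; its yaw means nothing. It stands loose in one of the cups of the drying rack.
- tip_blue_mid (a point): Centre (half-way up) of the treatment tip with the blue nose and blue band: upright round aluminium barrel, 32 mm in diameter (foot flange 36 mm, 12 mm high), 80 mm tall, tapering over the top 18 mm to 26 mm; 90 g. The flat underside lies 40 mm below this point, the top 40 mm above. z points up along the barrel; its yaw means nothing. It stands loose in one of the cups of the drying rack.
- cup_red: Fixed pale blue-grey cup of the steel drying rack in which the red tip stands at first (all four cups look alike). 55 mm outer, 50 mm inner diameter, rim 24 mm above the table. Origin: centre of its underside, 8 mm above the table. The cups form a straight row along their y axis, 70 mm apart; +y: to the row's left end as seen from the robot; +x: across the row, away from the robot.
- cup_yellow: Fixed pale blue-grey cup of the steel drying rack in which the yellow tip stands at first (all four cups look alike). 55 mm outer, 50 mm inner diameter, rim 24 mm above the table. Origin: centre of its underside, 8 mm above the table. The cups form a straight row along their y axis, 70 mm apart; +y: to the row's left end as seen from the robot; +x: across the row, away from the robot.
- cup_green: Fixed pale blue-grey cup of the steel drying rack in which the green tip stands at first (all four cups look alike). 55 mm outer, 50 mm inner diameter, rim 24 mm above the table. Origin: centre of its underside, 8 mm above the table. The cups form a straight row along their y axis, 70 mm apart; +y: to the row's left end as seen from the robot; +x: across the row, away from the robot.
- cup_blue: Fixed pale blue-grey cup of the steel drying rack in which the blue tip stands at first (all four cups look alike). 55 mm outer, 50 mm inner diameter, rim 24 mm above the table. Origin: centre of its underside, 8 mm above the table. The cups form a straight row along their y axis, 70 mm apart; +y: to the row's left end as seen from the robot; +x: across the row, away from the robot.
- dock: Fixed white stand (82 x 292 mm) with a row of four black cups, empty at first. Origin on the table under the row's middle; +y: along the row to its left end as seen from the robot; +x: away from the robot. Cup centres at y = +105, +35, -35, -105 mm, x = 0; 50 mm inner diameter, inner floor 14 mm, rim 26 mm above the table (a tip standing in it has its centre at 54 mm). Back edge 20 mm high.
- bottle_caddy: Bystander: a loose white tray, 165 x 84 mm, 45 mm high, with two amber bottles with red caps in it, 190 mm tall, standing to the left or right of the racks. Origin at the centre of its underside.

How it is judged:
By the outcome, as a careful person would: the job done as asked, in the order asked, and still so for the second after the job is handed in, with the robot touching nothing.
It also fails if it takes over 96 s, if anything falls off the work surface, if the arm or the gripper's body presses on something with over 40 N, if the wrist force passes 120 N, or if a joint passes its speed limit or range.

## Working session

There is one attempt and no reset: what is moved stays moved. The work goes in short steps, Python scripts to look and compute and a tool call to move; the robot and the scene stay as the last step left them, time stands still between calls to the robot, and variables do not carry over. Pictures are saved under pics/ and viewed, and the job is handed in when it is done.

Besides the shell and the picture viewer there is one more tool, called after ">>>" by a JSON object that holds its "op" and its "data". arm_command: Moves the arm, as the interface text tells. Its arguments: {"type":"object","properties":{"moves":{"type":"array","items":{"type":"object","properties":{"dp":{"type":"array","items":{"type":"number"}},"spin":{"type":"number"},"grip":{"type":"number"}}}},"squeeze":{"type":"number"}},"required":["moves"]}

```bash
mkdir -p pics; ls; python3 - <<'E'
from cell import *
import cv2
o=get_obs(); print({k:(v if not hasattr(v,'round') else v) for k,v in o.items()})
for n in("top","side"):
    im=get_image(n); cv2.imwrite(f"pics/{n}0.png",im["color"][:,:,::-1]); print(n,im["vertical_fov"],im["cx"],im["cy"],im["R"],im["t"])
print(get_obs()["clock"])
E
```

```text
pics
{'clock': 0.0, 'q': array([-1.32763587e+00,  4.80841562e-01,  1.59685464e+00,  7.70802856e-06,
        1.06510505e+00, -4.66177781e-02]), 'qvel': array([ 0.0007274 ,  0.00170905, -0.00115819,  0.00098575, -0.00016249,
        0.00014373]), 'joint_torque': array([ 5.26632466e-04, -9.50644612e+01, -4.30180728e+01, -2.17580550e-04,
        1.20217577e-02, -3.71999408e-05]), 'ee_pos': array([ 0.18565013, -0.62252547,  0.24967324]), 'tool_rot': array([-3.14038568e+00, -6.30532135e-05,  2.89774463e-01]), 'wrist_force': array([ 0.27026509,  0.08193215, -0.34141275]), 'ft_torque': array([-0.0809789 ,  0.01168021, -0.02103428]), 'finger_gap': 0.9979871073274823}
top 52.747776689861915 281.6663603517846 209.70728542872996 [[-2.70104219e-02 -9.99632478e-01 -2.31206498e-03]
 [-9.93881998e-01  2.71026860e-02 -1.07070154e-01]
 [ 1.07093467e-01 -5.94090280e-04 -9.94248780e-01]] [0.03837225 0.55627434 1.334164  ]
side 45.02763219306064 282.2697032960876 212.3414725118382 [[-0.98283323 -0.18412629 -0.01167728]
 [-0.08831741  0.52510392 -0.8464431 ]
 [ 0.16198422 -0.83088109 -0.53235113]] [0.54889306 0.11298094 1.32511743]
0.1
```

View pics/top0.png

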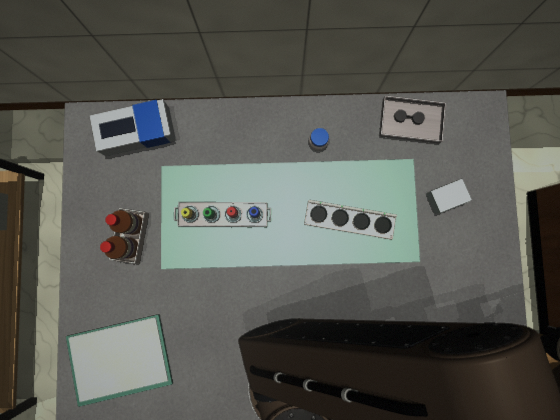

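View pics/side0.png

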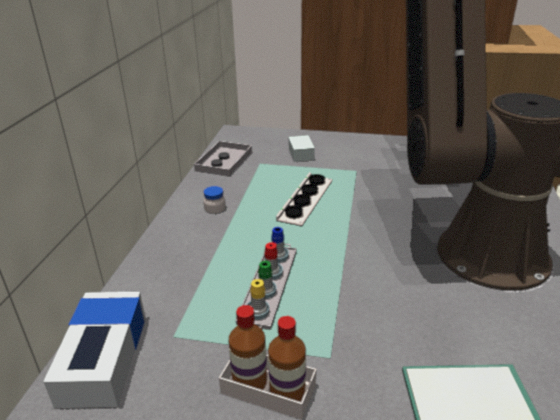

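```bash
cat > h.py <<'E'
from cell import *
import numpy as np, cv2
names=["tip_red_mid","tip_yellow_mid","tip_green_mid","tip_blue_mid","cup_red","cup_yellow","cup_green","cup_blue","dock","bottle_caddy"]
def K(im):
    f=210/np.tan(np.radians(im["vertical_fov"])/2); return f
def proj(im,X):
    c=im["R"]@np.array(X)+im["t"]; f=K(im); return np.array([im["cx"]+f*c[0]/c[2], im["cy"]+f*c[1]/c[2]])
def ray(im,p):
    f=K(im); d=im["R"].T@np.array([(p[0]-im["cx"])/f,(p[1]-im["cy"])/f,1]); return -im["R"].T@im["t"], d
def onz(im,p,z):
    o,d=ray(im,p); return o+d*(z-o[2])/d[2]
def tri(a,pa,b,pb):
    o1,d1=ray(a,pa);o2,d2=ray(b,pb);d1/=np.linalg.norm(d1);d2/=np.linalg.norm(d2)
    s=np.linalg.lstsq(np.stack([d1,-d2],1),o2-o1,rcond=None)[0]
    p,q=o1+s[0]*d1,o2+s[1]*d2; return (p+q)/2,np.linalg.norm(p-q)
E
python3 - <<'E'
from h import *
a=get_image("top");b=get_image("side")
zs=[.05]*4+[.008]*4+[0,0]
np.set_printoptions(precision=4,suppress=True)
for n,z in zip(names,zs):
    A=tip_of(n,"top");B=tip_of(n,"side")
    print(n)
    for t in A[:2]: print("  top",round(t["score"],2),np.array(t["position"]),onz(a,t["position"],z))
    for t in B[:2]: print("  side",round(t["score"],2),np.array(t["position"]),onz(b,t["position"],z))
    if A and B: print("  tri",*tri(a,A[0]["position"],b,B[0]["position"]))
E
```

```text
tip_red_mid
  top 0.47 [232.9 209.1] [0.5611 0.178  0.05  ]
  side 0.65 [268.3 256.9] [0.5613 0.169  0.05  ]
  side 0.55 [277.7 244.8] [0.5482 0.1152 0.05  ]
  tri [0.5599 0.1772 0.0563] 0.0010190816366574967
tip_yellow_mid
  top 0.54 [185.8 211.7] [0.5569 0.3275 0.05  ]
  side 0.74 [254. 300.] [0.5599 0.3276 0.05  ]
  tri [0.5584 0.3278 0.0501] 0.002992228099086662
tip_green_mid
  top 0.46 [208.8 212.6] [0.552  0.2546 0.05  ]
  top 0.43 [208.6 214.8] [0.545  0.2553 0.05  ]
  side 0.69 [267.1 275.3] [0.5493 0.2392 0.05  ]
  tri [0.5485 0.2523 0.0611] 0.004652467176513288
tip_blue_mid
  top 0.4 [255.3 211.4] [0.5518 0.107  0.05  ]
  side 0.82 [277.2 243. ] [0.5509 0.1077 0.05  ]
  tri [0.5515 0.107  0.0495] 0.0008053524750163884
cup_red
  top 0.63 [234.7 213.3] [0.5518 0.1771 0.008 ]
  side 0.57 [274.4 272.3] [0.5457 0.1745 0.008 ]
  tri [0.5485 0.1765 0.0097] 0.006396226286373304
cup_yellow
  side 0.6 [255.6 312. ] [0.5596 0.3208 0.008 ]
cup_green
  top 0.59 [207.5 214. ] [0.552  0.2661 0.008 ]
  side 0.47 [262.6 294. ] [0.5572 0.2586 0.008 ]
  tri [0.5534 0.2654 0.0141] 0.004121840820887186
cup_blue
  top 0.55 [256.6 213.6] [0.5489 0.1055 0.008 ]
  top 0.45 [190.  214.2] [0.5529 0.3234 0.008 ]
  side 0.57 [275.3 257.9] [0.555  0.1161 0.008 ]
  tri [0.5533 0.1065 0.0004] 0.007395330634491151
dock
  top 0.7 [347.4 219.5] [ 0.5221 -0.1916  0.    ]
  top 0.45 [234.4 213.3] [0.5527 0.179  0.    ]
  side 0.66 [304.2 197.7] [ 0.5286 -0.2137  0.    ]
  side 0.53 [256.2 309.2] [ 0.5626  0.3033 -0.    ]
  tri [ 0.523  -0.1891  0.0146] 0.004078665102924926
bottle_caddy
  top 0.89 [129.6 234.5] [0.4923 0.5231 0.    ]
  side 0.52 [277.  256.7] [0.5538 0.1    0.    ]
  tri [0.4807 0.4313 0.2565] 0.006966319838505212
```

```bash
python3 - <<'E'
from h import *
a=cv2.imread("pics/top0.png");b=cv2.imread("pics/side0.png")
cv2.imwrite("pics/ctop.png",cv2.resize(a[190:245,165:285],None,fx=6.5,fy=6.5,interpolation=cv2.INTER_CUBIC))
cv2.imwrite("pics/cdock.png",cv2.resize(a[190:250,295:405],None,fx=7,fy=7,interpolation=cv2.INTER_CUBIC))
cv2.imwrite("pics/cside.png",cv2.resize(b[215:335,220:320],None,fx=5,fy=5,interpolation=cv2.INTER_CUBIC))
E
```

```text
(no output)
```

View pics/ctop.png

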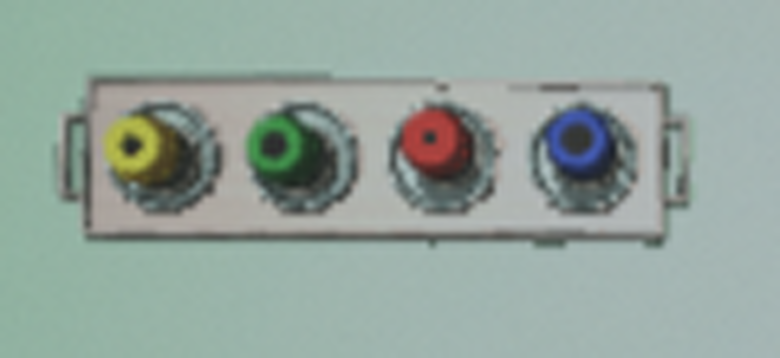

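View pics/cdock.png

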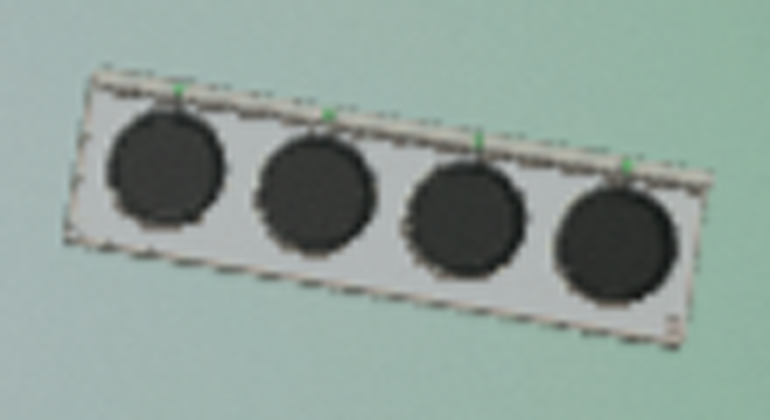

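View pics/cside.png

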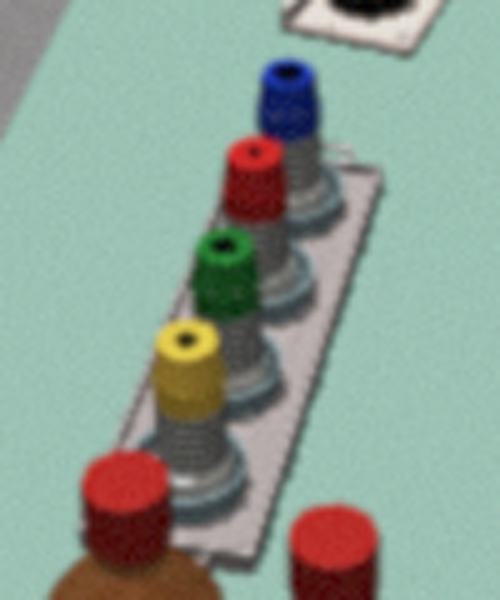

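```bash
python3 - <<'E'
from h import *
np.set_printoptions(precision=4,suppress=True)
a=get_image("top");b=get_image("side")
c=lambda p,s,x,y:(x+(p[0]+.5)/s-.5,y+(p[1]+.5)/s-.5)
T=dict(y=(131,146),g=(274,146),r=(431,138),b=(579,138));S=dict(y=(187,340),g=(224,246),r=(255,153),b=(288,72))
for k in T:
    pa=c(T[k],6.5,165,190);pb=c(S[k],5,220,215)
    print(k,onz(a,pa,.092),onz(b,pb,.092),*tri(a,pa,b,pb))
# cups
print("rack rims",[onz(a,c(p,6.5,165,190),.024) for p in((165,158),(305,158),(446,158),(585,158))])
g=cv2.cvtColor(a["color"],cv2.COLOR_RGB2GRAY)
m=(g<95).astype(np.uint8); m[:,:295]=0;m[:,405:]=0;m[:195]=0;m[250:]=0
n,l,st,ce=cv2.connectedComponentsWithStats(m)
P=[]
for i in range(1,n):
    if st[i][4]>100:
        p=onz(a,ce[i],.024); P.append(p); print("dock",st[i],ce[i],p)
P=np.array(P);P=P[np.argsort(-P[:,1])]
print(P.mean(0),np.diff(P,axis=0),np.linalg.norm(np.diff(P,axis=0),axis=1)); d=P[0]-P[3]; print("yaw",np.arctan2(-d[0],d[1]))
gb=cv2.cvtColor(b["color"],cv2.COLOR_RGB2GRAY)
m=(gb<70).astype(np.uint8); m[:,:275]=0;m[:,335:]=0;m[:170]=0;m[225:]=0
n,l,st,ce=cv2.connectedComponentsWithStats(m)
for i in range(1,n):
    if st[i][4]>40:print("dockside",st[i],ce[i],onz(b,ce[i],.024))
for t in regions_of("bottle_caddy","top")[:1]: print(t["bbox"])
E
```

```text
y [0.5513 0.3213 0.092 ] [0.5539 0.3174 0.092 ] [0.552  0.3208 0.0949] 0.001925421164813779
g [0.5495 0.2537 0.092 ] [0.5521 0.25   0.092 ] [0.5502 0.2534 0.0947] 0.0020652809924416077
r [0.5513 0.1794 0.092 ] [0.5529 0.1767 0.092 ] [0.5517 0.1793 0.0939] 0.001193611648563908
b [0.5494 0.1094 0.092 ] [0.5506 0.1057 0.092 ] [0.5495 0.1093 0.0945] 0.0007284169206752655
rack rims [array([0.5523, 0.32  , 0.024 ]), array([0.5504, 0.2504, 0.024 ]), array([0.5484, 0.1802, 0.024 ]), array([0.5466, 0.1111, 0.024 ])]
dock [310 204  17  18 217] [318.3871 213.4885] [ 0.5422 -0.095   0.024 ]
dock [332 209  17  17 219] [339.8219 217.1963] [ 0.5283 -0.1637  0.024 ]
dock [353 211  17  19 224] [361.2545 220.8125] [ 0.5148 -0.2323  0.024 ]
dock [374 215  18  18 230] [382.6    224.4478] [ 0.5011 -0.3004  0.024 ]
[ 0.5216 -0.1979  0.024 ] [[-0.0139 -0.0687  0.    ]
 [-0.0136 -0.0686  0.    ]
 [-0.0136 -0.0681  0.    ]] [0.0701 0.0699 0.0695]
yaw -0.19737592876153787
dockside [284 175  40  43 634] [303.9259 196.3391] [ 0.5248 -0.1813  0.024 ]
[98.5, 209.5, 50.6, 52.8]
```

The top view shows the tips in the rack as yellow (185,212), green (207,212), red (231,211) and blue (254,211), left to right. The dock cups are at (318,213) to (383,224). The bottle tray at (125,236) is clear of both. I'll pick with the jaws across the row, starting with blue.

>>> {"op": "arm_command", "data": {"moves": [{"dp": [0.03,0.035,0],"spin": 0.14,"grip": -1},{"dp": [0.06,0.07,0],"spin": 0.28,"grip": -1},{"dp": [0.1,0.1,0],"spin": 0.42,"grip": -1},{"dp": [0.135,0.135,0],"spin": 0.56,"grip": -1},{"dp": [0.17,0.17,0],"spin": 0.7,"grip": -1}], "squeeze": 40}}

```text
clock: 1.85
ee_pos: [0.3569, -0.4515, 0.2504]
tool_rot: [3.141, 0.0, 0.995]
wrist_force: [0.3, -0.3, 0.1]
finger_gap: 0.998
```

>>> {"op": "arm_command", "data": {"moves": [{"dp": [0.02,0.045,0],"spin": 0.14,"grip": -1},{"dp": [0.04,0.09,0],"spin": 0.28,"grip": -1},{"dp": [0.06,0.135,0],"spin": 0.42,"grip": -1},{"dp": [0.08,0.18,0],"spin": 0.549,"grip": -1},{"dp": [0.1,0.225,0],"spin": 0.549,"grip": -1}]}}

```text
clock: 2.35
ee_pos: [0.4574, -0.2247, 0.2507]
tool_rot: [3.141, 0.0, 1.549]
wrist_force: [0.7, 0.0, 1.3]
finger_gap: 1.002
```

>>> {"op": "arm_command", "data": {"moves": [{"dp": [0.015,0.045,0],"spin": 0,"grip": -1},{"dp": [0.03,0.09,0],"spin": 0,"grip": -1},{"dp": [0.045,0.135,0],"spin": 0,"grip": -1},{"dp": [0.06,0.18,0],"spin": 0,"grip": -1},{"dp": [0.075,0.225,0],"spin": 0,"grip": -1}]}}

```text
clock: 2.85
ee_pos: [0.5328, 0.0023, 0.251]
tool_rot: [3.14, 0.0, 1.549]
wrist_force: [1.7, -0.7, 0.7]
finger_gap: 0.999
```

>>> {"op": "arm_command", "data": {"moves": [{"dp": [0.008,0.045,0],"spin": 0,"grip": -1},{"dp": [0.015,0.085,-0.02],"spin": 0,"grip": -1},{"dp": [0.017,0.107,-0.06],"spin": 0,"grip": -1},{"dp": [0.017,0.107,-0.09],"spin": 0,"grip": -1},{"dp": [0.017,0.107,-0.1],"spin": 0,"grip": -1}]}}

```text
clock: 3.35
ee_pos: [0.5482, 0.1099, 0.1483]
tool_rot: [-3.139, 0.001, 1.551]
wrist_force: [0.3, -0.7, 0.8]
finger_gap: 1.001
```

```bash
cat > snap.py <<'E'
from h import *
import sys
tag=sys.argv[1]; out=[]
for n,(x0,y0,x1,y1),s in(("top",tuple(map(int,sys.argv[2].split(','))),4),("side",tuple(map(int,sys.argv[3].split(','))),4)):
    im=get_image(n)["color"][:,:,::-1][y0:y1,x0:x1]
    im=cv2.resize(im,None,fx=s,fy=s,interpolation=cv2.INTER_CUBIC); out.append(im)
H=max(i.shape[0] for i in out)
out=[cv2.copyMakeBorder(i,0,H-i.shape[0],0,4,cv2.BORDER_CONSTANT) for i in out]
im=np.hstack(out); f=min(1,796/im.shape[1],596/im.shape[0]); cv2.imwrite(f"pics/{tag}.png",cv2.resize(im,None,fx=f,fy=f))
o=get_obs();print(o["clock"],o["ee_pos"],o["tool_rot"],o["finger_gap"],o["wrist_force"])
E
python3 snap.py s1 165,170,285,260 220,190,330,335
```

```text
3.45 [0.54912254 0.10899517 0.15002805] [-3.14067410e+00  9.03328836e-04  1.54926088e+00] 0.9984100570324967 [ 0.29331955 -0.4364062   0.51207727]
```

View pics/s1.png

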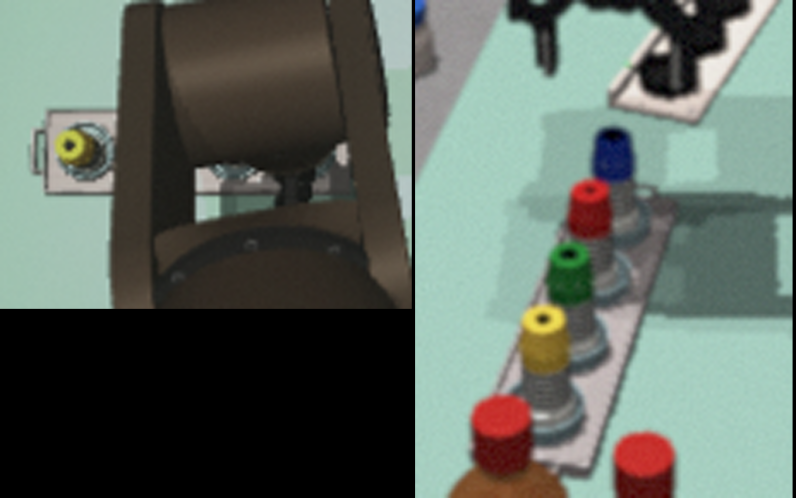

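The open fingers straddle the blue tip in x in the side view, so I'll descend.

>>> {"op": "arm_command", "data": {"moves": [{"dp": [0,0,-0.025],"spin": 0,"grip": -1},{"dp": [0,0,-0.05],"spin": 0,"grip": -1},{"dp": [0,0,-0.075],"spin": 0,"grip": -1},{"dp": [0,0,-0.09],"spin": 0,"grip": -1},{"dp": [0,0,-0.092],"spin": 0,"grip": -1}]}}

```text
clock: 3.95
ee_pos: [0.5494, 0.1083, 0.0581]
tool_rot: [-3.14, 0.001, 1.548]
wrist_force: [0.7, 0.0, -0.0]
finger_gap: 1.0
```

```bash
python3 snap.py s2 165,170,285,260 220,190,330,335
```

```text
4.05 [0.55000433 0.10861205 0.05919347] [3.14131301e+00 7.23414018e-04 1.54849047e+00] 0.9986386790244092 [-0.45699313  0.14708265  0.85770621]
```

View pics/s2.png

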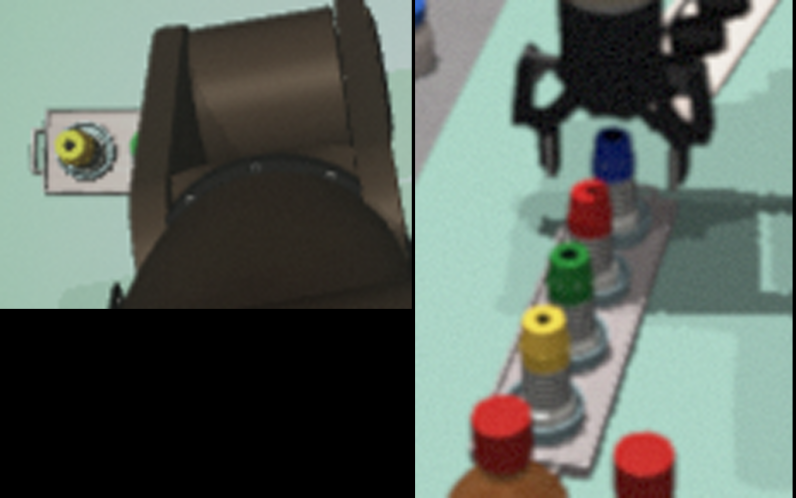

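>>> {"op": "arm_command", "data": {"moves": [{"dp": [0,0,-0.006],"spin": 0,"grip": -0.3},{"dp": [0,0,-0.006],"spin": 0,"grip": 0},{"dp": [0,0,-0.006],"spin": 0,"grip": 0.3},{"dp": [0,0,-0.006],"spin": 0,"grip": 0.6},{"dp": [0,0,-0.006],"spin": 0,"grip": 1}]}}

```text
clock: 4.55
ee_pos: [0.5503, 0.1087, 0.0538]
tool_rot: [3.141, 0.001, 1.549]
wrist_force: [-2.2, -0.8, 7.3]
finger_gap: 0.363
```

>>> {"op": "arm_command", "data": {"moves": [{"dp": [0,0,0],"spin": 0,"grip": 1},{"dp": [0,0,0],"spin": 0,"grip": 1},{"dp": [0,0,0],"spin": 0,"grip": 1},{"dp": [0,0,0],"spin": 0,"grip": 1}]}}

```text
clock: 4.95
ee_pos: [0.5503, 0.1087, 0.0538]
tool_rot: [3.141, 0.001, 1.549]
wrist_force: [-1.1, 0.8, 2.0]
finger_gap: 0.365
```

```bash
python3 snap.py s3 165,170,285,260 220,190,330,335
```

```text
5.05 [0.55026443 0.10867059 0.05383975] [3.14064224e+00 6.20711637e-04 1.54851484e+00] 0.36600726575134684 [-1.25628044 -0.12454234  3.17412816]
```

View pics/s3.png

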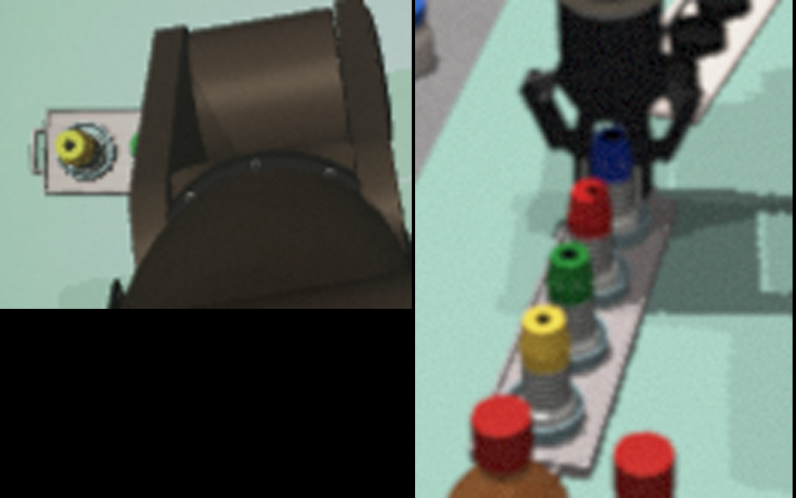

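>>> {"op": "arm_command", "data": {"moves": [{"dp": [0,0,0.01],"spin": 0,"grip": 1},{"dp": [0,0,0.03],"spin": 0,"grip": 1},{"dp": [0,0,0.06],"spin": 0,"grip": 1},{"dp": [0,0,0.09],"spin": 0,"grip": 1},{"dp": [0,0,0.12],"spin": 0,"grip": 1}]}}

```text
clock: 5.55
ee_pos: [0.55, 0.1086, 0.1756]
tool_rot: [3.141, 0.001, 1.549]
wrist_force: [1.1, -0.2, -0.9]
finger_gap: 0.365
```

```bash
python3 snap.py s4 165,170,285,260 220,150,330,335
```

```text
5.65 [0.55232747 0.10898485 0.17814586] [ 3.13454506e+00 -3.87297798e-04  1.54859756e+00] 0.36742971818051373 [ 0.2074792  -0.0541721  -2.22218054]
```

View pics/s4.png

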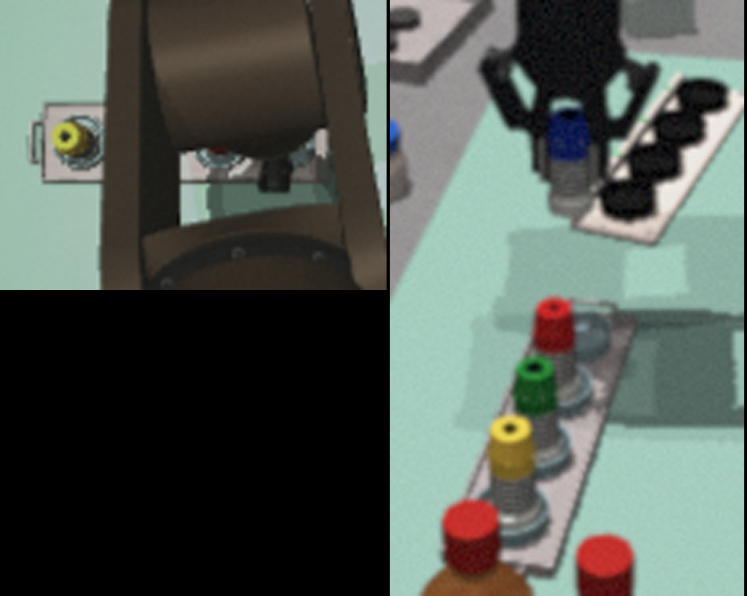

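>>> {"op": "arm_command", "data": {"moves": [{"dp": [-0.003,-0.02,0],"spin": -0.03,"grip": 1},{"dp": [-0.008,-0.06,0],"spin": -0.06,"grip": 1},{"dp": [-0.013,-0.105,0],"spin": -0.1,"grip": 1},{"dp": [-0.019,-0.15,0],"spin": -0.14,"grip": 1},{"dp": [-0.024,-0.195,0],"spin": -0.175,"grip": 1}]}}

```text
clock: 6.15
ee_pos: [0.5275, -0.0875, 0.178]
tool_rot: [3.135, -0.0, 1.372]
wrist_force: [1.3, 0.3, -0.3]
finger_gap: 0.359
```

>>> {"op": "arm_command", "data": {"moves": [{"dp": [-0.006,-0.045,0],"spin": 0,"grip": 1},{"dp": [-0.012,-0.09,0],"spin": 0,"grip": 1},{"dp": [-0.018,-0.135,0],"spin": 0,"grip": 1},{"dp": [-0.022,-0.17,0],"spin": 0,"grip": 1},{"dp": [-0.024,-0.19,0],"spin": 0,"grip": 1}]}}

```text
clock: 6.65
ee_pos: [0.5026, -0.2802, 0.1778]
tool_rot: [3.135, -0.0, 1.371]
wrist_force: [0.4, 0.4, -1.0]
finger_gap: 0.367
```

>>> {"op": "arm_command", "data": {"moves": [{"dp": [-0.001,-0.012,0],"spin": 0,"grip": 1},{"dp": [-0.0015,-0.0205,-0.02],"spin": 0,"grip": 1},{"dp": [-0.0015,-0.0205,-0.05],"spin": 0,"grip": 1},{"dp": [-0.0015,-0.0205,-0.075],"spin": 0,"grip": 1},{"dp": [-0.0015,-0.0205,-0.08],"spin": 0,"grip": 1}]}}

```text
clock: 7.15
ee_pos: [0.4997, -0.2993, 0.0953]
tool_rot: [3.139, -0.002, 1.371]
wrist_force: [-0.5, 0.6, -0.0]
finger_gap: 0.367
```

```bash
python3 snap.py s5 295,170,405,260 250,110,350,235
```

```text
7.25 [ 0.50078982 -0.29999483  0.09733354] [ 3.13683779e+00 -8.79825492e-04  1.37098638e+00] 0.3655820302515595 [ 0.18953724  0.19948783 -0.93592214]
```

View pics/s5.png

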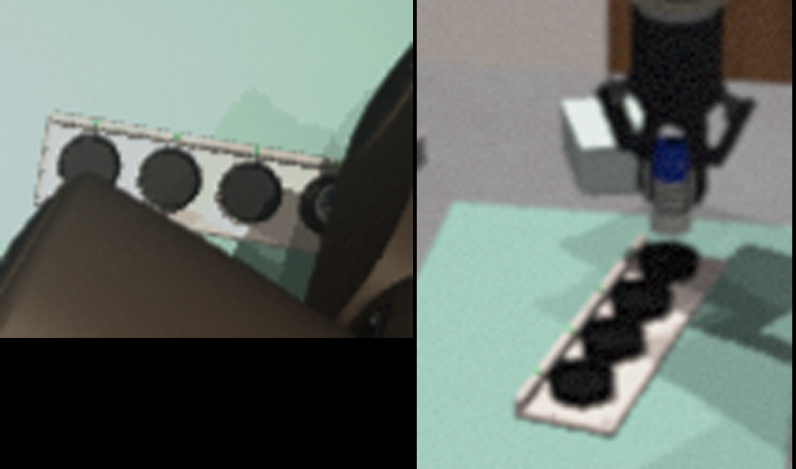

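>>> {"op": "arm_command", "data": {"moves": [{"dp": [0,0,-0.01],"spin": 0,"grip": 1},{"dp": [0,0,-0.02],"spin": 0,"grip": 1},{"dp": [0,0,-0.028],"spin": 0,"grip": 1},{"dp": [0,0,-0.034],"spin": 0,"grip": 1},{"dp": [0,0,-0.036],"spin": 0,"grip": 1}]}}

```text
clock: 7.75
ee_pos: [0.5005, -0.2998, 0.0606]
tool_rot: [3.138, -0.001, 1.371]
wrist_force: [0.2, 0.2, -1.3]
finger_gap: 0.364
```

>>> {"op": "arm_command", "data": {"moves": [{"dp": [0,0,-0.001],"spin": 0,"grip": 1},{"dp": [0,0,-0.002],"spin": 0,"grip": 1},{"dp": [0,0,-0.003],"spin": 0,"grip": 1},{"dp": [0,0,-0.004],"spin": 0,"grip": 1},{"dp": [0,0,-0.004],"spin": 0,"grip": 1}]}}

```text
clock: 8.25
ee_pos: [0.5005, -0.2998, 0.0566]
tool_rot: [3.138, -0.001, 1.371]
wrist_force: [-0.3, 0.0, -0.4]
finger_gap: 0.364
```

```bash
python3 snap.py s6 295,170,405,260 250,110,350,235
```

```text
8.35 [ 0.50055802 -0.29982616  0.0566839 ] [ 3.13749508e+00 -1.13611193e-03  1.37101411e+00] 0.35841574080673777 [ 0.69466101 -0.06493756 -0.76412338]
```

View pics/s6.png

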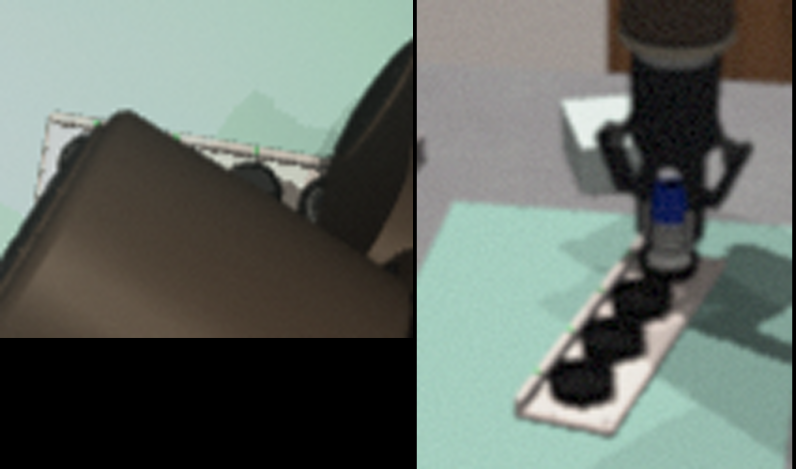

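Blue is inside the right-hand cup (about 668,255 in the crop). I'll lower slowly until it touches.

>>> {"op": "arm_command", "data": {"moves": [{"dp": [0,0,-0.0005],"spin": 0,"grip": 1},{"dp": [0,0,-0.001],"spin": 0,"grip": 1},{"dp": [0,0,-0.0015],"spin": 0,"grip": 1},{"dp": [0,0,-0.002],"spin": 0,"grip": 1}]}}

```text
clock: 8.75
ee_pos: [0.5007, -0.2999, 0.0557]
tool_rot: [3.137, -0.001, 1.371]
wrist_force: [-5.7, 5.0, 30.1]
finger_gap: 0.364
```

>>> {"op": "arm_command", "data": {"moves": [{"dp": [0,0,-0.0005],"spin": 0,"grip": 1},{"dp": [0,0,-0.001],"spin": 0,"grip": 1}]}}

```text
clock: 8.95
ee_pos: [0.5007, -0.2999, 0.0557]
tool_rot: [3.137, -0.001, 1.371]
wrist_force: [-6.5, 3.7, 30.5]
finger_gap: 0.366
```

>>> {"op": "arm_command", "data": {"moves": [{"dp": [0,0,0.0003],"spin": 0,"grip": 1},{"dp": [0,0,0.0003],"spin": 0,"grip": 1}]}}

```text
clock: 9.15
ee_pos: [0.5009, -0.3, 0.0562]
tool_rot: [3.136, -0.001, 1.371]
wrist_force: [0.9, -0.4, -0.2]
finger_gap: 0.368
```

>>> {"op": "arm_command", "data": {"moves": [{"dp": [0,0,0],"spin": 0,"grip": 0.2},{"dp": [0,0,0],"spin": 0,"grip": 0.1},{"dp": [0,0,0],"spin": 0,"grip": -0.2},{"dp": [0,0,0],"spin": 0,"grip": -0.6},{"dp": [0,0,0],"spin": 0,"grip": -1}]}}

```text
clock: 9.65
ee_pos: [0.5008, -0.3, 0.0562]
tool_rot: [3.136, -0.001, 1.371]
wrist_force: [0.4, -0.2, -0.2]
finger_gap: 0.913
```

```bash
python3 snap.py s7 295,170,405,260 250,110,350,235
```

```text
9.75 [ 0.50085289 -0.29995882  0.05619153] [ 3.13635464e+00 -6.56926760e-04  1.37112662e+00] 1.0016583964348411 [0.95656763 0.97546244 0.28528926]
```

View pics/s7.png

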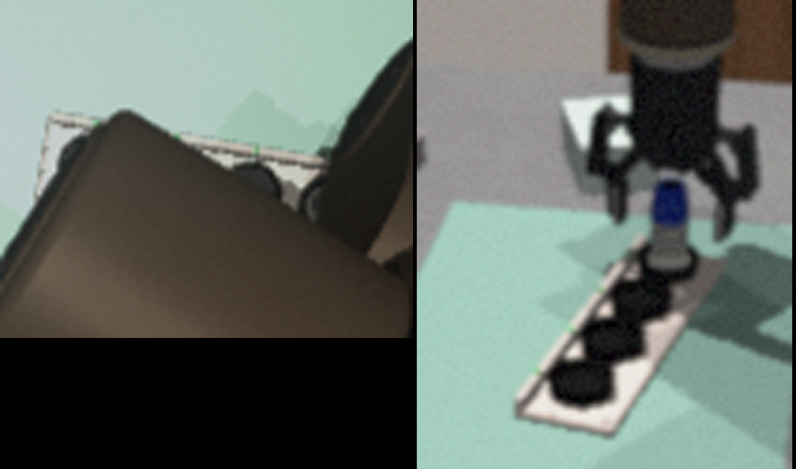

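>>> {"op": "arm_command", "data": {"moves": [{"dp": [0,0,0.015],"spin": 0,"grip": -1},{"dp": [0,0,0.05],"spin": 0,"grip": -1},{"dp": [0,0,0.095],"spin": 0,"grip": -1},{"dp": [0.002,0.02,0.12],"spin": 0.05,"grip": -1},{"dp": [0.007,0.065,0.12],"spin": 0.173,"grip": -1}]}}

```text
clock: 10.25
ee_pos: [0.5101, -0.2376, 0.1811]
tool_rot: [3.129, 0.003, 1.543]
wrist_force: [1.2, 0.3, -1.0]
finger_gap: 1.002
```

>>> {"op": "arm_command", "data": {"moves": [{"dp": [0.005,0.045,0],"spin": 0,"grip": -1},{"dp": [0.01,0.09,0],"spin": 0,"grip": -1},{"dp": [0.014,0.135,0],"spin": 0,"grip": -1},{"dp": [0.019,0.18,0],"spin": 0,"grip": -1},{"dp": [0.024,0.225,0],"spin": 0,"grip": -1}]}}

```text
clock: 10.75
ee_pos: [0.5341, -0.0108, 0.1824]
tool_rot: [3.128, 0.003, 1.543]
wrist_force: [0.3, -1.3, -0.2]
finger_gap: 0.999
```

>>> {"op": "arm_command", "data": {"moves": [{"dp": [0.005,0.045,0],"spin": 0,"grip": -1},{"dp": [0.009,0.09,0],"spin": 0,"grip": -1},{"dp": [0.014,0.135,0],"spin": 0,"grip": -1},{"dp": [0.0176,0.175,0],"spin": 0,"grip": -1},{"dp": [0.0176,0.19,0],"spin": 0,"grip": -1}]}}

```text
clock: 11.25
ee_pos: [0.552, 0.1826, 0.1836]
tool_rot: [3.126, 0.003, 1.545]
wrist_force: [0.1, -0.8, 0.5]
finger_gap: 0.998
```

>>> {"op": "arm_command", "data": {"moves": [{"dp": [0,0,0],"spin": 0,"grip": -1},{"dp": [0,0,0],"spin": 0,"grip": -1}]}}

```text
clock: 11.45
ee_pos: [0.5519, 0.1824, 0.1842]
tool_rot: [3.126, 0.003, 1.546]
wrist_force: [0.7, -0.6, 0.5]
finger_gap: 1.002
```

>>> {"op": "arm_command", "data": {"moves": [{"dp": [0,-0.003,-0.02],"spin": 0,"grip": -1},{"dp": [0,-0.003,-0.06],"spin": 0,"grip": -1}]}}

```text
clock: 11.65
ee_pos: [0.5541, 0.1781, 0.1265]
tool_rot: [3.121, 0.001, 1.545]
wrist_force: [0.0, 1.0, -0.9]
finger_gap: 0.998
```

>>> {"op": "arm_command", "data": {"moves": [{"dp": [0,0,-0.025],"spin": 0,"grip": -1},{"dp": [0,0,-0.045],"spin": 0,"grip": -1},{"dp": [0,0,-0.057],"spin": 0,"grip": -1},{"dp": [0,0,-0.063],"spin": 0,"grip": -1},{"dp": [0,0,-0.063],"spin": 0,"grip": -1}]}}

```text
clock: 12.15
ee_pos: [0.554, 0.1774, 0.0633]
tool_rot: [3.121, 0.001, 1.544]
wrist_force: [0.2, -0.0, 0.0]
finger_gap: 1.0
```

```bash
python3 snap.py s8 165,170,285,260 220,190,330,335
```

```text
12.25 [0.55453099 0.17797049 0.06426046] [3.11970857e+00 1.00960324e-03 1.54459482e+00] 1.0035022242881035 [-0.71466397  1.08864098 -0.11418214]
```

View pics/s8.png

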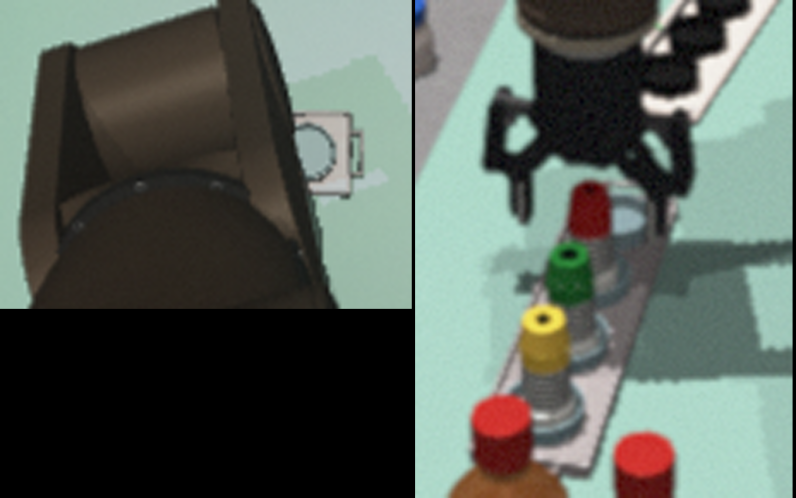

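>>> {"op": "arm_command", "data": {"moves": [{"dp": [0,0,0.03],"spin": 0,"grip": -1},{"dp": [0,0,0.08],"spin": 0,"grip": -1}]}}

```text
clock: 12.45
ee_pos: [0.5531, 0.1775, 0.1437]
tool_rot: [3.124, 0.002, 1.545]
wrist_force: [2.0, 1.3, -0.7]
finger_gap: 0.999
```

>>> {"op": "arm_command", "data": {"moves": [{"dp": [0,0,0.04],"spin": 0,"grip": -1},{"dp": [0,0,0.05],"spin": 0,"grip": -1},{"dp": [0,0,0.05],"spin": 0,"grip": -1},{"dp": [0,0,0.05],"spin": 0,"grip": -1}]}}

```text
clock: 12.85
ee_pos: [0.5527, 0.1774, 0.1934]
tool_rot: [3.124, 0.002, 1.545]
wrist_force: [-0.4, -0.3, -0.4]
finger_gap: 1.0
```

Splitting a call while it accelerates upward recovers some of the tilt. I'll repeat the trick with a descent that ends while decelerating.

>>> {"op": "arm_command", "data": {"moves": [{"dp": [-0.001,0.001,-0.05],"spin": 0,"grip": -1},{"dp": [-0.001,0.001,-0.085],"spin": 0,"grip": -1},{"dp": [-0.001,0.001,-0.085],"spin": 0,"grip": -1}]}}

```text
clock: 13.15
ee_pos: [0.5479, 0.1774, 0.1031]
tool_rot: [3.133, 0.005, 1.545]
wrist_force: [-0.8, -0.0, 1.4]
finger_gap: 1.002
```

>>> {"op": "arm_command", "data": {"moves": [{"dp": [0,0,0.05],"spin": 0,"grip": -1}]}}

```text
clock: 13.25
ee_pos: [0.544, 0.1763, 0.1479]
tool_rot: [-3.139, 0.008, 1.545]
wrist_force: [1.7, 0.3, 1.1]
finger_gap: 1.001
```

>>> {"op": "arm_command", "data": {"moves": [{"dp": [0,0,0.03],"spin": 0,"grip": -1},{"dp": [0,0,0.03],"spin": 0,"grip": -1},{"dp": [0,0,0.03],"spin": 0,"grip": -1}]}}

```text
clock: 13.55
ee_pos: [0.5443, 0.1764, 0.1789]
tool_rot: [-3.14, 0.008, 1.545]
wrist_force: [-0.3, 0.3, 0.8]
finger_gap: 1.001
```

>>> {"op": "arm_command", "data": {"moves": [{"dp": [0.0074,0.003,-0.03],"spin": 0,"grip": -1},{"dp": [0.0074,0.003,-0.06],"spin": 0,"grip": -1},{"dp": [0.0074,0.003,-0.09],"spin": 0,"grip": -1},{"dp": [0.0074,0.003,-0.108],"spin": 0,"grip": -1},{"dp": [0.0074,0.003,-0.115],"spin": 0,"grip": -1}]}}

```text
clock: 14.05
ee_pos: [0.55, 0.1789, 0.0614]
tool_rot: [-3.136, 0.009, 1.545]
wrist_force: [-0.2, 1.3, 0.6]
finger_gap: 0.997
```

>>> {"op": "arm_command", "data": {"moves": [{"dp": [0,0,-0.004],"spin": 0,"grip": -1},{"dp": [0,0,-0.006],"spin": 0,"grip": -1},{"dp": [0,0,-0.006],"spin": 0,"grip": -1}]}}

```text
clock: 14.35
ee_pos: [0.5502, 0.1789, 0.0558]
tool_rot: [-3.136, 0.009, 1.545]
wrist_force: [0.6, 0.2, -0.0]
finger_gap: 1.002
```

Well placed: y is within 0.5 mm and x within 1.5 mm. I'll close the gripper.

>>> {"op": "arm_command", "data": {"moves": [{"dp": [0.001,0,-0.001],"spin": 0,"grip": -0.3},{"dp": [0.001,0,-0.001],"spin": 0,"grip": 0},{"dp": [0.001,0,-0.001],"spin": 0,"grip": 0.3},{"dp": [0.001,0,-0.001],"spin": 0,"grip": 0.6},{"dp": [0.001,0,-0.001],"spin": 0,"grip": 1}]}}

```text
clock: 14.85
ee_pos: [0.5515, 0.179, 0.0552]
tool_rot: [-3.137, 0.009, 1.545]
wrist_force: [0.4, 0.2, 6.4]
finger_gap: 0.362
```

>>> {"op": "arm_command", "data": {"moves": [{"dp": [0,0,0],"spin": 0,"grip": 1},{"dp": [0,0,0],"spin": 0,"grip": 1},{"dp": [0,0,0],"spin": 0,"grip": 1}]}}

```text
clock: 15.15
ee_pos: [0.5514, 0.179, 0.0553]
tool_rot: [-3.137, 0.009, 1.545]
wrist_force: [1.3, -0.9, 1.6]
finger_gap: 0.367
```

```bash
python3 snap.py s9 165,170,285,260 220,190,330,335
```

```text
15.25 [0.55147053 0.17897299 0.05525996] [-3.1367657   0.00907619  1.54489154] 0.36367575274421665 [-0.07426211 -0.51013247  2.76526526]
```

View pics/s9.png

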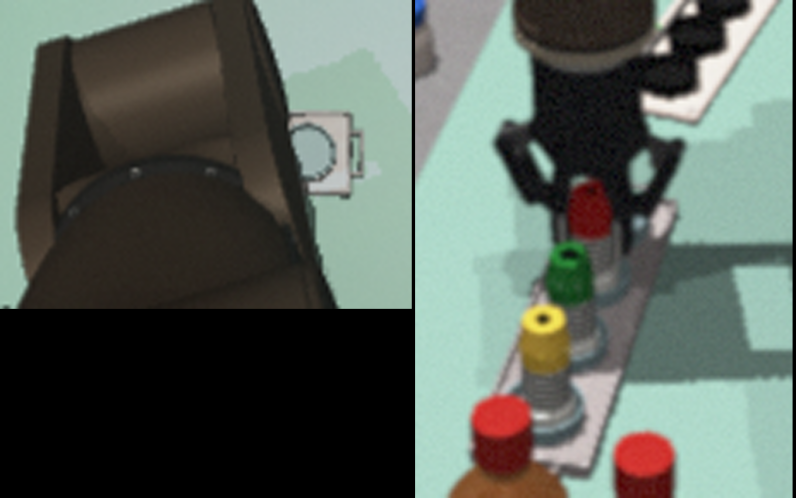

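>>> {"op": "arm_command", "data": {"moves": [{"dp": [0,0,0.01],"spin": 0,"grip": 1},{"dp": [0,0,0.03],"spin": 0,"grip": 1},{"dp": [0,0,0.065],"spin": 0,"grip": 1},{"dp": [0,0,0.1],"spin": 0,"grip": 1},{"dp": [0,0,0.12],"spin": 0,"grip": 1}]}}

```text
clock: 15.75
ee_pos: [0.5522, 0.1792, 0.1785]
tool_rot: [-3.139, 0.008, 1.545]
wrist_force: [0.5, 0.0, -2.0]
finger_gap: 0.368
```

>>> {"op": "arm_command", "data": {"moves": [{"dp": [-0.002,-0.02,0],"spin": -0.03,"grip": 1},{"dp": [-0.006,-0.06,0],"spin": -0.06,"grip": 1},{"dp": [-0.01,-0.105,0],"spin": -0.1,"grip": 1},{"dp": [-0.014,-0.15,0],"spin": -0.14,"grip": 1},{"dp": [-0.018,-0.195,0],"spin": -0.172,"grip": 1}]}}

```text
clock: 16.25
ee_pos: [0.5338, -0.0173, 0.1792]
tool_rot: [-3.14, 0.008, 1.372]
wrist_force: [0.9, -0.6, -0.1]
finger_gap: 0.362
```

>>> {"op": "arm_command", "data": {"moves": [{"dp": [-0.004,-0.045,0],"spin": 0,"grip": 1},{"dp": [-0.008,-0.09,0],"spin": 0,"grip": 1},{"dp": [-0.012,-0.135,0],"spin": 0,"grip": 1},{"dp": [-0.016,-0.175,0],"spin": 0,"grip": 1},{"dp": [-0.018,-0.2,0],"spin": 0,"grip": 1}]}}

```text
clock: 16.75
ee_pos: [0.5153, -0.2201, 0.18]
tool_rot: [-3.141, 0.009, 1.37]
wrist_force: [0.7, 0.6, -0.7]
finger_gap: 0.36
```

>>> {"op": "arm_command", "data": {"moves": [{"dp": [-0.001,-0.012,0],"spin": 0,"grip": 1},{"dp": [-0.001,-0.0145,-0.02],"spin": 0,"grip": 1},{"dp": [-0.001,-0.0145,-0.05],"spin": 0,"grip": 1},{"dp": [-0.001,-0.0145,-0.075],"spin": 0,"grip": 1},{"dp": [-0.001,-0.0145,-0.08],"spin": 0,"grip": 1}]}}

```text
clock: 17.25
ee_pos: [0.513, -0.2333, 0.098]
tool_rot: [-3.137, 0.007, 1.371]
wrist_force: [-0.1, -0.1, -1.2]
finger_gap: 0.364
```

```bash
python3 snap.py s10 295,170,405,260 250,110,350,235
```

```text
17.35 [ 0.51405933 -0.23389733  0.09983386] [-3.13929818  0.00815656  1.37074789] 0.36187797899716106 [ 0.07290526  0.10370061 -0.90708582]
```

View pics/s10.png

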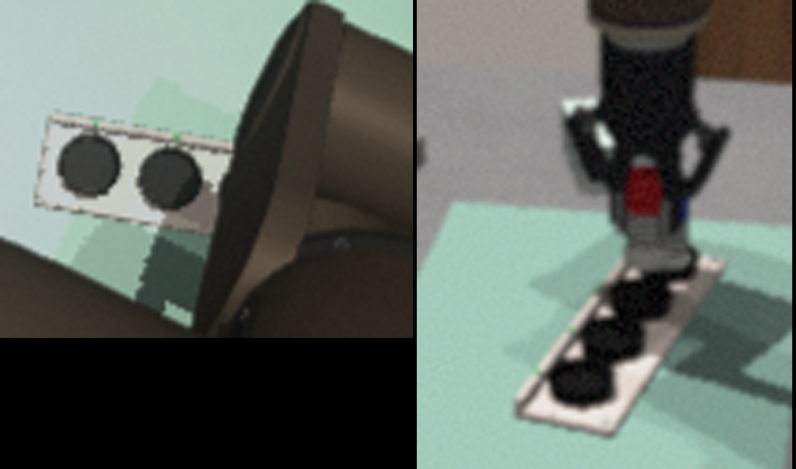

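>>> {"op": "arm_command", "data": {"moves": [{"dp": [0.0007,0.0015,-0.01],"spin": 0,"grip": 1},{"dp": [0.0007,0.0015,-0.021],"spin": 0,"grip": 1},{"dp": [0.0007,0.0015,-0.03],"spin": 0,"grip": 1},{"dp": [0.0007,0.0015,-0.036],"spin": 0,"grip": 1},{"dp": [0.0007,0.0015,-0.038],"spin": 0,"grip": 1}]}}

```text
clock: 17.85
ee_pos: [0.5144, -0.2322, 0.061]
tool_rot: [-3.138, 0.008, 1.371]
wrist_force: [-0.2, -0.1, -0.5]
finger_gap: 0.359
```

>>> {"op": "arm_command", "data": {"moves": [{"dp": [0,0,-0.001],"spin": 0,"grip": 1},{"dp": [0,0,-0.002],"spin": 0,"grip": 1},{"dp": [0,0,-0.003],"spin": 0,"grip": 1},{"dp": [0,0,-0.003],"spin": 0,"grip": 1}]}}

```text
clock: 18.25
ee_pos: [0.5144, -0.2323, 0.0581]
tool_rot: [-3.138, 0.008, 1.371]
wrist_force: [-0.5, -0.7, -0.8]
finger_gap: 0.36
```

>>> {"op": "arm_command", "data": {"moves": [{"dp": [0,0,-0.0003],"spin": 0,"grip": 1},{"dp": [0,0,-0.0006],"spin": 0,"grip": 1}]}}

```text
clock: 18.45
ee_pos: [0.5145, -0.2324, 0.0576]
tool_rot: [-3.139, 0.008, 1.371]
wrist_force: [0.3, 0.5, -1.0]
finger_gap: 0.361
```

>>> {"op": "arm_command", "data": {"moves": [{"dp": [0,0,-0.0003],"spin": 0,"grip": 1},{"dp": [0,0,-0.0006],"spin": 0,"grip": 1}]}}

```text
clock: 18.65
ee_pos: [0.5147, -0.2324, 0.0572]
tool_rot: [-3.139, 0.008, 1.371]
wrist_force: [-1.7, 0.5, 8.5]
finger_gap: 0.359
```

Contact at 8 N, so I'll release.

>>> {"op": "arm_command", "data": {"moves": [{"dp": [0,0,0],"spin": 0,"grip": 0.2},{"dp": [0,0,0],"spin": 0,"grip": 0.1},{"dp": [0,0,0],"spin": 0,"grip": -0.2},{"dp": [0,0,0],"spin": 0,"grip": -0.6},{"dp": [0,0,0],"spin": 0,"grip": -1}]}}

```text
clock: 19.15
ee_pos: [0.5147, -0.2324, 0.0572]
tool_rot: [-3.139, 0.008, 1.371]
wrist_force: [0.0, -0.4, -0.1]
finger_gap: 0.914
```

```bash
python3 snap.py s11 295,170,405,260 250,110,350,235
```

```text
19.25 [ 0.5146623  -0.2323866   0.05720632] [-3.13902775  0.0080842   1.37065871] 0.9998607573618211 [-0.89387424  0.169412   -0.35146786]
```

View pics/s11.png

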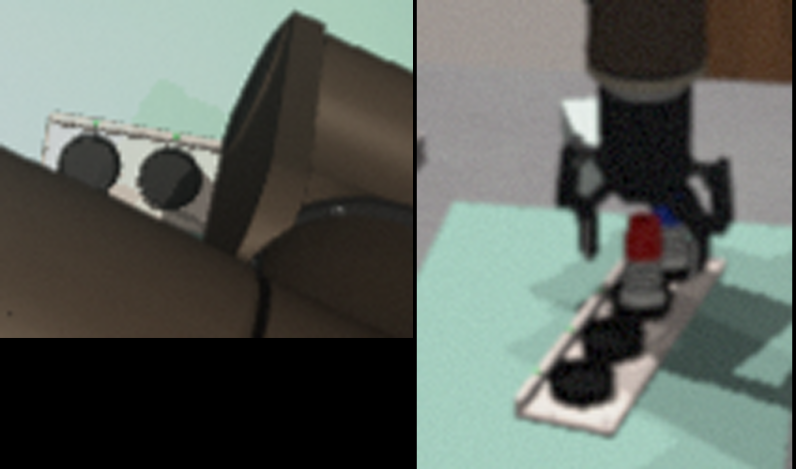

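>>> {"op": "arm_command", "data": {"moves": [{"dp": [0,0,0.02],"spin": 0,"grip": -1},{"dp": [0,0,0.06],"spin": 0,"grip": -1},{"dp": [0,0,0.1],"spin": 0,"grip": -1},{"dp": [0,0,0.12],"spin": 0,"grip": -1},{"dp": [0,0,0.12],"spin": 0,"grip": -1}]}}

```text
clock: 19.75
ee_pos: [0.5162, -0.2332, 0.1803]
tool_rot: [3.139, 0.009, 1.371]
wrist_force: [0.1, 0.1, -0.3]
finger_gap: 0.999
```

>>> {"op": "arm_command", "data": {"moves": [{"dp": [0.003,0.04,0],"spin": 0.05,"grip": -1},{"dp": [0.006,0.085,0],"spin": 0.1,"grip": -1},{"dp": [0.01,0.13,0],"spin": 0.173,"grip": -1},{"dp": [0.013,0.175,0],"spin": 0.173,"grip": -1},{"dp": [0.016,0.22,0],"spin": 0.173,"grip": -1}]}}

```text
clock: 20.25
ee_pos: [0.5316, -0.0114, 0.1796]
tool_rot: [3.14, 0.009, 1.544]
wrist_force: [1.3, -0.1, -0.0]
finger_gap: 0.992
```

>>> {"op": "arm_command", "data": {"moves": [{"dp": [0.003,0.045,0],"spin": 0,"grip": -1},{"dp": [0.007,0.09,0],"spin": 0,"grip": -1},{"dp": [0.01,0.135,0],"spin": 0,"grip": -1},{"dp": [0.013,0.18,0],"spin": 0,"grip": -1},{"dp": [0.016,0.225,0],"spin": 0,"grip": -1}]}}

```text
clock: 20.75
ee_pos: [0.547, 0.2154, 0.1787]
tool_rot: [3.141, 0.01, 1.544]
wrist_force: [1.0, 0.0, 0.8]
finger_gap: 1.007
```

>>> {"op": "arm_command", "data": {"moves": [{"dp": [0.003,0.025,0],"spin": 0,"grip": -1},{"dp": [0.003,0.038,-0.03],"spin": 0,"grip": -1},{"dp": [0.003,0.038,-0.07],"spin": 0,"grip": -1},{"dp": [0.003,0.038,-0.09],"spin": 0,"grip": -1},{"dp": [0.003,0.038,-0.09],"spin": 0,"grip": -1}]}}

```text
clock: 21.25
ee_pos: [0.5476, 0.2526, 0.085]
tool_rot: [-3.136, 0.012, 1.544]
wrist_force: [0.7, 0.8, 0.5]
finger_gap: 0.999
```

```bash
python3 snap.py s12 165,170,285,260 220,190,330,335
```

```text
21.35 [0.5497758 0.2532221 0.0883732] [-3.14096833  0.01034664  1.54367566] 1.0016281366454836 [-0.00301797 -0.26477685  0.82989777]
```

View pics/s12.png

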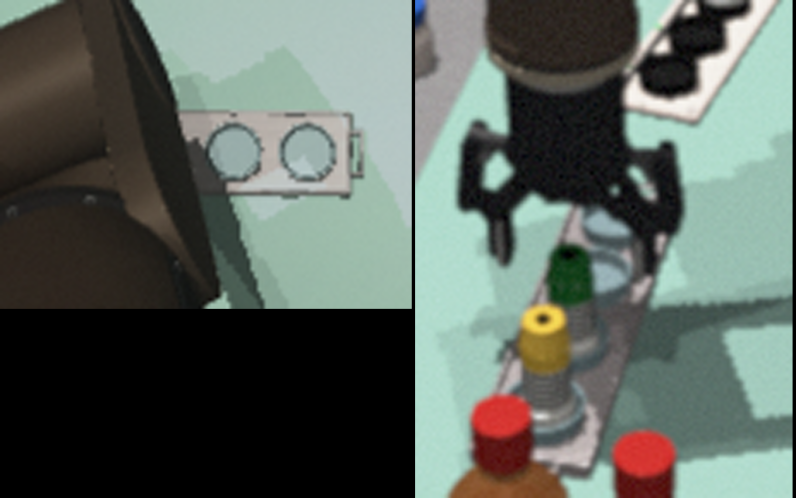

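>>> {"op": "arm_command", "data": {"moves": [{"dp": [0,0,-0.012],"spin": 0,"grip": -1},{"dp": [0,0,-0.024],"spin": 0,"grip": -1},{"dp": [0,0,-0.032],"spin": 0,"grip": -1},{"dp": [0,0,-0.033],"spin": 0,"grip": -1},{"dp": [0,0,-0.033],"spin": 0,"grip": -1}]}}

```text
clock: 21.85
ee_pos: [0.5496, 0.2531, 0.0551]
tool_rot: [-3.14, 0.011, 1.543]
wrist_force: [-0.3, -0.2, 0.5]
finger_gap: 0.998
```

>>> {"op": "arm_command", "data": {"moves": [{"dp": [0,0,0],"spin": 0,"grip": -0.3},{"dp": [0,0,0],"spin": 0,"grip": 0},{"dp": [0,0,0],"spin": 0,"grip": 0.3},{"dp": [0,0,0],"spin": 0,"grip": 0.6},{"dp": [0,0,0],"spin": 0,"grip": 1}]}}

```text
clock: 22.35
ee_pos: [0.5498, 0.2532, 0.0555]
tool_rot: [-3.141, 0.01, 1.544]
wrist_force: [-0.2, -0.0, 5.2]
finger_gap: 0.365
```

>>> {"op": "arm_command", "data": {"moves": [{"dp": [0,0,0],"spin": 0,"grip": 1},{"dp": [0,0,0],"spin": 0,"grip": 1},{"dp": [0,0,0],"spin": 0,"grip": 1}]}}

```text
clock: 22.65
ee_pos: [0.5498, 0.2532, 0.0555]
tool_rot: [-3.141, 0.01, 1.544]
wrist_force: [-0.2, 0.0, 2.0]
finger_gap: 0.366
```

>>> {"op": "arm_command", "data": {"moves": [{"dp": [0,0,0.01],"spin": 0,"grip": 1},{"dp": [0,0,0.03],"spin": 0,"grip": 1},{"dp": [0,0,0.065],"spin": 0,"grip": 1},{"dp": [0,0,0.1],"spin": 0,"grip": 1},{"dp": [0,0,0.12],"spin": 0,"grip": 1}]}}

```text
clock: 23.15
ee_pos: [0.5506, 0.2535, 0.1788]
tool_rot: [3.14, 0.009, 1.544]
wrist_force: [0.4, -1.2, -0.3]
finger_gap: 0.369
```

```bash
python3 snap.py s13 165,170,285,260 220,150,330,335
```

```text
23.25 [0.55140153 0.25387538 0.17926461] [3.13736104 0.0081793  1.54355326] 0.36222917076775596 [-0.36359781 -0.97929042 -0.61990673]
```

View pics/s13.png

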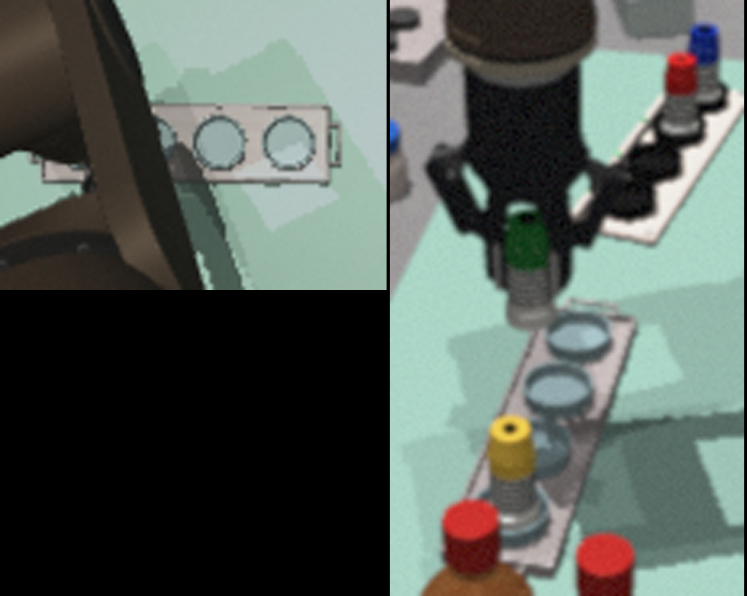

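>>> {"op": "arm_command", "data": {"moves": [{"dp": [-0.001,-0.02,0],"spin": -0.03,"grip": 1},{"dp": [-0.003,-0.06,0],"spin": -0.06,"grip": 1},{"dp": [-0.006,-0.105,0],"spin": -0.1,"grip": 1},{"dp": [-0.008,-0.15,0],"spin": -0.14,"grip": 1},{"dp": [-0.011,-0.195,0],"spin": -0.17,"grip": 1}]}}

```text
clock: 23.75
ee_pos: [0.5397, 0.0573, 0.1788]
tool_rot: [3.138, 0.008, 1.372]
wrist_force: [1.4, 0.0, -2.0]
finger_gap: 0.366
```

>>> {"op": "arm_command", "data": {"moves": [{"dp": [-0.003,-0.045,0],"spin": 0,"grip": 1},{"dp": [-0.005,-0.09,0],"spin": 0,"grip": 1},{"dp": [-0.008,-0.135,0],"spin": 0,"grip": 1},{"dp": [-0.01,-0.175,0],"spin": 0,"grip": 1},{"dp": [-0.012,-0.2,0],"spin": 0,"grip": 1}]}}

```text
clock: 24.25
ee_pos: [0.5269, -0.1453, 0.1784]
tool_rot: [3.139, 0.009, 1.371]
wrist_force: [0.3, 0.4, -0.4]
finger_gap: 0.36
```

>>> {"op": "arm_command", "data": {"moves": [{"dp": [0,-0.01,0],"spin": 0,"grip": 1},{"dp": [0,-0.016,0],"spin": 0,"grip": 1},{"dp": [0,-0.016,0],"spin": 0,"grip": 1}]}}

```text
clock: 24.55
ee_pos: [0.5269, -0.1611, 0.1782]
tool_rot: [3.139, 0.008, 1.371]
wrist_force: [-0.6, 1.5, -0.9]
finger_gap: 0.367
```

>>> {"op": "arm_command", "data": {"moves": [{"dp": [0.0014,-0.0026,-0.02],"spin": 0,"grip": 1},{"dp": [0.0014,-0.0026,-0.05],"spin": 0,"grip": 1},{"dp": [0.0014,-0.0026,-0.072],"spin": 0,"grip": 1},{"dp": [0.0014,-0.0026,-0.08],"spin": 0,"grip": 1},{"dp": [0.0014,-0.0026,-0.08],"spin": 0,"grip": 1}]}}

```text
clock: 25.05
ee_pos: [0.5278, -0.1625, 0.0974]
tool_rot: [3.141, 0.008, 1.372]
wrist_force: [0.2, -0.5, 0.2]
finger_gap: 0.364
```

```bash
python3 snap.py s14 295,170,405,260 250,110,350,235
```

```text
25.15 [ 0.52880197 -0.16330274  0.09891383] [3.13839932 0.00845294 1.37125943] 0.3661822689393128 [ 0.39577278 -0.64933476 -0.1605809 ]
```

View pics/s14.png

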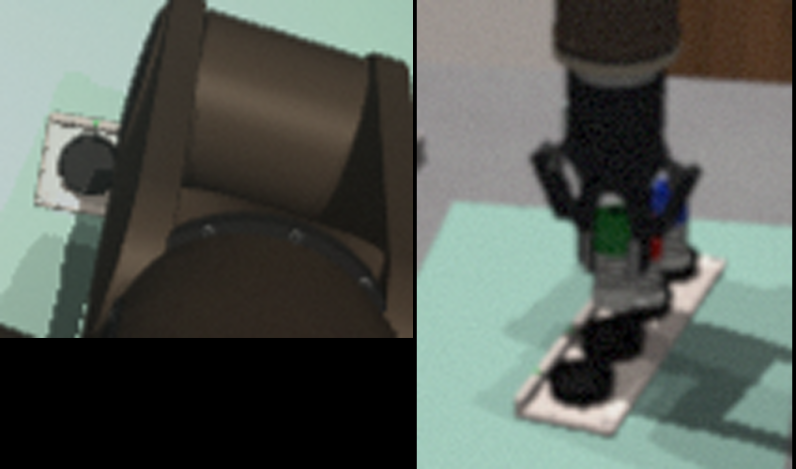

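>>> {"op": "arm_command", "data": {"moves": [{"dp": [-0.0003,0,-0.01],"spin": 0,"grip": 1},{"dp": [-0.0003,0,-0.021],"spin": 0,"grip": 1},{"dp": [-0.0003,0,-0.03],"spin": 0,"grip": 1},{"dp": [-0.0003,0,-0.036],"spin": 0,"grip": 1},{"dp": [-0.0003,0,-0.038],"spin": 0,"grip": 1}]}}

```text
clock: 25.65
ee_pos: [0.528, -0.1632, 0.0599]
tool_rot: [3.14, 0.008, 1.371]
wrist_force: [0.4, -0.1, -0.6]
finger_gap: 0.368
```

>>> {"op": "arm_command", "data": {"moves": [{"dp": [0,0,-0.001],"spin": 0,"grip": 1},{"dp": [0,0,-0.002],"spin": 0,"grip": 1},{"dp": [0,0,-0.0025],"spin": 0,"grip": 1},{"dp": [0,0,-0.0025],"spin": 0,"grip": 1}]}}

```text
clock: 26.05
ee_pos: [0.5281, -0.1632, 0.0576]
tool_rot: [3.14, 0.008, 1.371]
wrist_force: [0.6, 0.0, -0.2]
finger_gap: 0.367
```

>>> {"op": "arm_command", "data": {"moves": [{"dp": [0,0,-0.0003],"spin": 0,"grip": 1},{"dp": [0,0,-0.0006],"spin": 0,"grip": 1}]}}

```text
clock: 26.25
ee_pos: [0.5282, -0.1633, 0.0575]
tool_rot: [3.139, 0.008, 1.371]
wrist_force: [-2.5, 0.9, 13.7]
finger_gap: 0.363
```

Green has touched down at 14 N, so I'll release.

>>> {"op": "arm_command", "data": {"moves": [{"dp": [0,0,0],"spin": 0,"grip": 0.2},{"dp": [0,0,0],"spin": 0,"grip": 0.1},{"dp": [0,0,0],"spin": 0,"grip": -0.2},{"dp": [0,0,0],"spin": 0,"grip": -0.6},{"dp": [0,0,0],"spin": 0,"grip": -1}]}}

```text
clock: 26.75
ee_pos: [0.5282, -0.1632, 0.0574]
tool_rot: [3.139, 0.008, 1.371]
wrist_force: [0.1, 0.8, -0.5]
finger_gap: 0.914
```

```bash
python3 snap.py s15 295,170,405,260 250,110,350,235
```

```text
26.85 [ 0.52823476 -0.1632733   0.05741864] [3.13909241 0.00836046 1.37108038] 0.9997471302171005 [0.72079563 0.6159622  0.73252521]
```

View pics/s15.png

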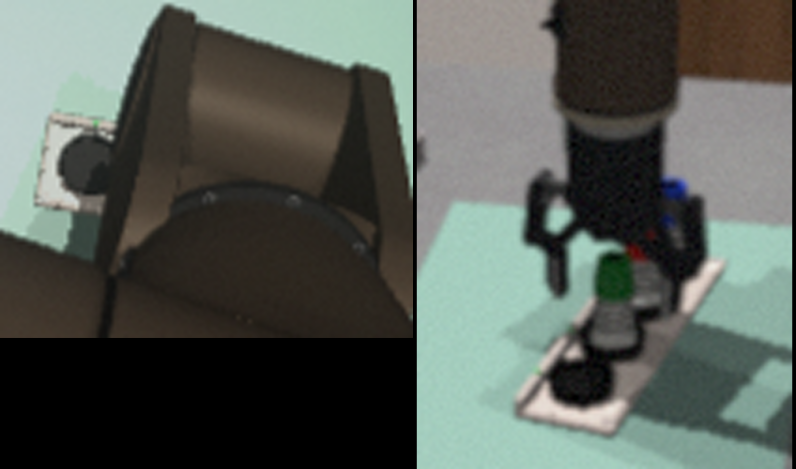

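>>> {"op": "arm_command", "data": {"moves": [{"dp": [0,0,0.02],"spin": 0,"grip": -1},{"dp": [0,0,0.06],"spin": 0,"grip": -1},{"dp": [0,0,0.1],"spin": 0,"grip": -1},{"dp": [0,0,0.12],"spin": 0,"grip": -1},{"dp": [0,0,0.12],"spin": 0,"grip": -1}]}}

```text
clock: 27.35
ee_pos: [0.5298, -0.1638, 0.1805]
tool_rot: [3.134, 0.009, 1.371]
wrist_force: [0.2, 0.1, -0.5]
finger_gap: 0.999
```

>>> {"op": "arm_command", "data": {"moves": [{"dp": [0.002,0.04,0],"spin": 0.05,"grip": -1},{"dp": [0.004,0.085,0],"spin": 0.1,"grip": -1},{"dp": [0.007,0.13,0],"spin": 0.173,"grip": -1},{"dp": [0.009,0.175,0],"spin": 0.173,"grip": -1},{"dp": [0.011,0.22,0],"spin": 0.173,"grip": -1}]}}

```text
clock: 27.85
ee_pos: [0.5402, 0.0579, 0.1797]
tool_rot: [3.135, 0.009, 1.544]
wrist_force: [1.3, -0.5, 0.2]
finger_gap: 1.001
```

>>> {"op": "arm_command", "data": {"moves": [{"dp": [0.002,0.045,0],"spin": 0,"grip": -1},{"dp": [0.004,0.09,0],"spin": 0,"grip": -1},{"dp": [0.007,0.135,0],"spin": 0,"grip": -1},{"dp": [0.009,0.18,0],"spin": 0,"grip": -1},{"dp": [0.01,0.22,0],"spin": 0,"grip": -1}]}}

```text
clock: 28.35
ee_pos: [0.5497, 0.28, 0.1787]
tool_rot: [3.136, 0.01, 1.545]
wrist_force: [0.7, -0.6, -0.2]
finger_gap: 0.999
```

>>> {"op": "arm_command", "data": {"moves": [{"dp": [0.002,0.03,0],"spin": 0,"grip": -1},{"dp": [0.002,0.0405,-0.03],"spin": 0,"grip": -1},{"dp": [0.002,0.0405,-0.07],"spin": 0,"grip": -1},{"dp": [0.002,0.0405,-0.09],"spin": 0,"grip": -1},{"dp": [0.002,0.0405,-0.09],"spin": 0,"grip": -1}]}}

```text
clock: 28.85
ee_pos: [0.5493, 0.3194, 0.0848]
tool_rot: [3.141, 0.013, 1.545]
wrist_force: [-0.2, 0.2, 0.5]
finger_gap: 0.999
```

```bash
python3 snap.py s16 80,170,285,260 200,190,330,400
```

```text
28.95 [0.55144377 0.32033233 0.0883157 ] [3.13691679 0.01014313 1.54448708] 1.0039710974492517 [ 0.96641442 -0.20812568  1.02395773]
```

View pics/s16.png

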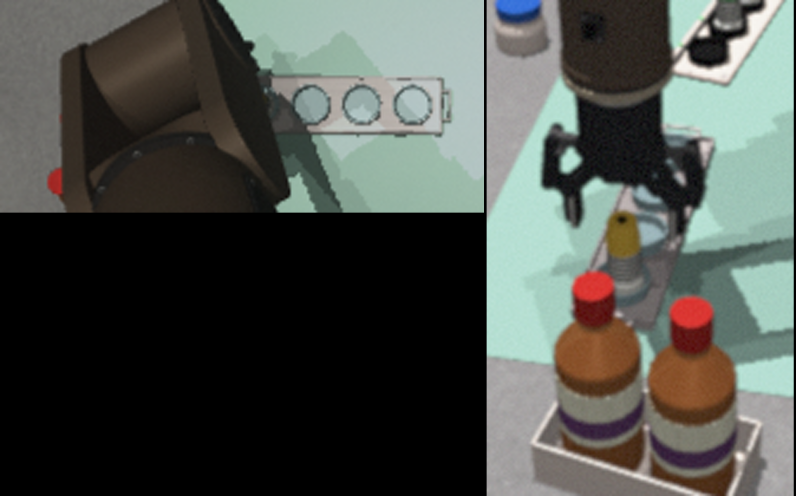

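Yellow is straddled and the bottles are clear. I'll descend and grasp.

>>> {"op": "arm_command", "data": {"moves": [{"dp": [0,0,-0.012],"spin": 0,"grip": -1},{"dp": [0,0,-0.024],"spin": 0,"grip": -1},{"dp": [0,0,-0.032],"spin": 0,"grip": -1},{"dp": [0,0,-0.033],"spin": 0,"grip": -1},{"dp": [0,0,-0.033],"spin": 0,"grip": -1}]}}

```text
clock: 29.45
ee_pos: [0.5514, 0.3202, 0.0551]
tool_rot: [3.137, 0.01, 1.544]
wrist_force: [-0.4, -0.4, 0.1]
finger_gap: 0.999
```

>>> {"op": "arm_command", "data": {"moves": [{"dp": [0,0,0],"spin": 0,"grip": -0.3},{"dp": [0,0,0],"spin": 0,"grip": 0},{"dp": [0,0,0],"spin": 0,"grip": 0.3},{"dp": [0,0,0],"spin": 0,"grip": 0.6},{"dp": [0,0,0],"spin": 0,"grip": 1}]}}

```text
clock: 29.95
ee_pos: [0.5515, 0.3203, 0.0554]
tool_rot: [3.137, 0.01, 1.544]
wrist_force: [-0.6, 0.5, 5.3]
finger_gap: 0.365
```

>>> {"op": "arm_command", "data": {"moves": [{"dp": [0,0,0],"spin": 0,"grip": 1},{"dp": [0,0,0],"spin": 0,"grip": 1},{"dp": [0,0,0],"spin": 0,"grip": 1}]}}

```text
clock: 30.25
ee_pos: [0.5515, 0.3203, 0.0554]
tool_rot: [3.137, 0.01, 1.544]
wrist_force: [0.1, 0.3, 2.0]
finger_gap: 0.362
```

>>> {"op": "arm_command", "data": {"moves": [{"dp": [0,0,0.01],"spin": 0,"grip": 1},{"dp": [0,0,0.03],"spin": 0,"grip": 1},{"dp": [0,0,0.065],"spin": 0,"grip": 1},{"dp": [0,0,0.1],"spin": 0,"grip": 1},{"dp": [0,0,0.12],"spin": 0,"grip": 1}]}}

```text
clock: 30.75
ee_pos: [0.5523, 0.3208, 0.1788]
tool_rot: [3.134, 0.009, 1.544]
wrist_force: [0.5, -0.0, -1.1]
finger_gap: 0.362
```

```bash
python3 snap.py s17 165,170,285,260 220,150,330,335
```

```text
30.85 [0.55301942 0.32112772 0.17929539] [3.1322514  0.00753829 1.54443627] 0.36482033943888026 [-0.82776174  1.14961389 -1.70171756]
```

View pics/s17.png

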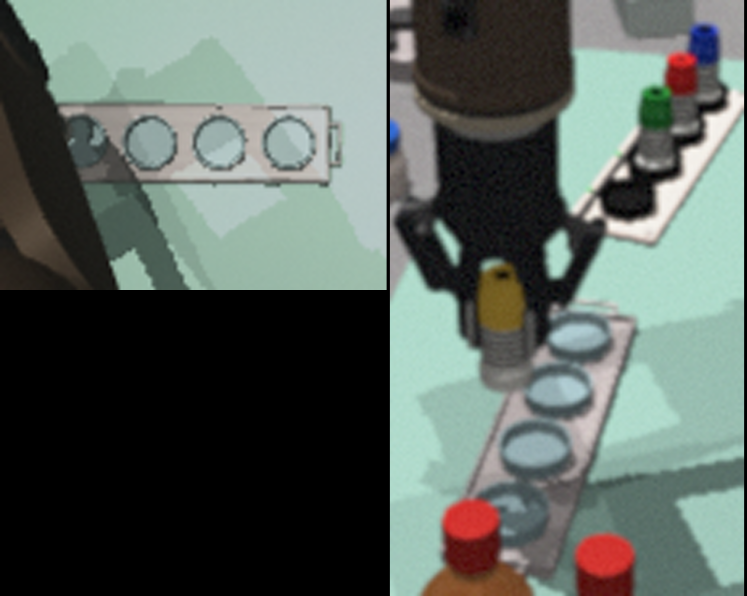

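>>> {"op": "arm_command", "data": {"moves": [{"dp": [-0.001,-0.02,0],"spin": -0.03,"grip": 1},{"dp": [-0.002,-0.06,0],"spin": -0.06,"grip": 1},{"dp": [-0.003,-0.105,0],"spin": -0.1,"grip": 1},{"dp": [-0.004,-0.15,0],"spin": -0.14,"grip": 1},{"dp": [-0.005,-0.195,0],"spin": -0.17,"grip": 1}]}}

```text
clock: 31.35
ee_pos: [0.5467, 0.1238, 0.1785]
tool_rot: [3.134, 0.008, 1.372]
wrist_force: [1.2, -0.5, -0.2]
finger_gap: 0.365
```

>>> {"op": "arm_command", "data": {"moves": [{"dp": [-0.001,-0.045,0],"spin": 0,"grip": 1},{"dp": [-0.002,-0.09,0],"spin": 0,"grip": 1},{"dp": [-0.003,-0.135,0],"spin": 0,"grip": 1},{"dp": [-0.005,-0.175,0],"spin": 0,"grip": 1},{"dp": [-0.006,-0.2,0],"spin": 0,"grip": 1}]}}

```text
clock: 31.85
ee_pos: [0.5392, -0.0793, 0.1778]
tool_rot: [3.135, 0.009, 1.37]
wrist_force: [0.4, 0.6, -0.4]
finger_gap: 0.362
```

>>> {"op": "arm_command", "data": {"moves": [{"dp": [0,-0.01,0],"spin": 0,"grip": 1},{"dp": [0,-0.016,0],"spin": 0,"grip": 1},{"dp": [0,-0.016,0],"spin": 0,"grip": 1}]}}

```text
clock: 32.15
ee_pos: [0.5388, -0.0955, 0.1774]
tool_rot: [3.136, 0.009, 1.369]
wrist_force: [0.1, 0.2, -1.7]
finger_gap: 0.362
```

>>> {"op": "arm_command", "data": {"moves": [{"dp": [0.003,0.0005,-0.02],"spin": 0,"grip": 1},{"dp": [0.003,0.0005,-0.05],"spin": 0,"grip": 1},{"dp": [0.003,0.0005,-0.072],"spin": 0,"grip": 1},{"dp": [0.003,0.0005,-0.08],"spin": 0,"grip": 1},{"dp": [0.003,0.0005,-0.08],"spin": 0,"grip": 1}]}}

```text
clock: 32.65
ee_pos: [0.5412, -0.0939, 0.0966]
tool_rot: [3.138, 0.008, 1.37]
wrist_force: [1.0, 0.3, -0.7]
finger_gap: 0.36
```

```bash
python3 snap.py s18 295,170,405,260 250,110,350,235
```

```text
32.75 [ 0.54225746 -0.09450632  0.0981071 ] [3.13535711 0.00851516 1.36939079] 0.36189167950612994 [ 0.51435744  0.23247476 -0.4006618 ]
```

View pics/s18.png

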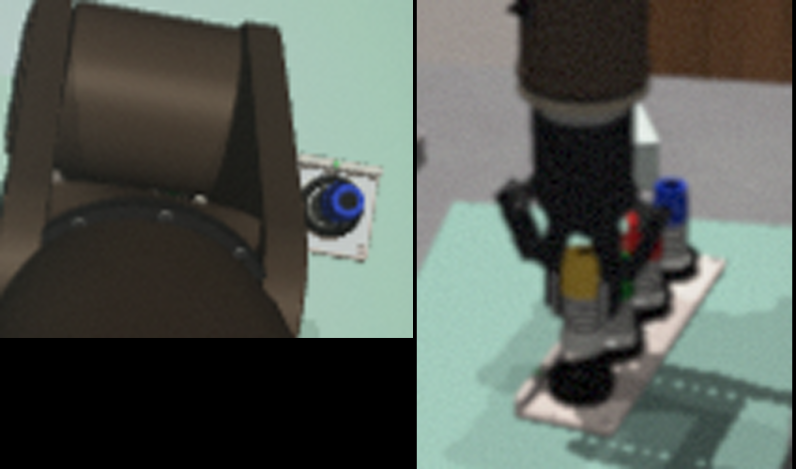

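>>> {"op": "arm_command", "data": {"moves": [{"dp": [0,0,-0.01],"spin": 0,"grip": 1},{"dp": [0,0,-0.021],"spin": 0,"grip": 1},{"dp": [0,0,-0.03],"spin": 0,"grip": 1},{"dp": [0,0,-0.036],"spin": 0,"grip": 1},{"dp": [0,0,-0.0375],"spin": 0,"grip": 1}]}}

```text
clock: 33.25
ee_pos: [0.5418, -0.0945, 0.0596]
tool_rot: [3.137, 0.008, 1.369]
wrist_force: [-1.0, -0.3, -1.3]
finger_gap: 0.365
```

>>> {"op": "arm_command", "data": {"moves": [{"dp": [0,0,-0.001],"spin": 0,"grip": 1},{"dp": [0,0,-0.002],"spin": 0,"grip": 1},{"dp": [0,0,-0.0022],"spin": 0,"grip": 1},{"dp": [0,0,-0.0022],"spin": 0,"grip": 1}]}}

```text
clock: 33.65
ee_pos: [0.5419, -0.0945, 0.0576]
tool_rot: [3.136, 0.009, 1.369]
wrist_force: [-0.8, -0.2, -0.5]
finger_gap: 0.361
```

>>> {"op": "arm_command", "data": {"moves": [{"dp": [0,0,-0.0003],"spin": 0,"grip": 1},{"dp": [0,0,-0.0006],"spin": 0,"grip": 1}]}}

```text
clock: 33.85
ee_pos: [0.5421, -0.0946, 0.0574]
tool_rot: [3.136, 0.008, 1.369]
wrist_force: [-1.2, -0.1, 11.0]
finger_gap: 0.362
```

Contact at 11 N. I'll release, then back straight up.

>>> {"op": "arm_command", "data": {"moves": [{"dp": [0,0,0],"spin": 0,"grip": 0.2},{"dp": [0,0,0],"spin": 0,"grip": 0.1},{"dp": [0,0,0],"spin": 0,"grip": -0.2},{"dp": [0,0,0],"spin": 0,"grip": -0.6},{"dp": [0,0,0],"spin": 0,"grip": -1}]}}

```text
clock: 34.35
ee_pos: [0.5421, -0.0945, 0.0574]
tool_rot: [3.136, 0.009, 1.369]
wrist_force: [-0.6, 0.2, 0.3]
finger_gap: 0.913
```

>>> {"op": "arm_command", "data": {"moves": [{"dp": [0,0,0.01],"spin": 0,"grip": -1},{"dp": [0,0,0.04],"spin": 0,"grip": -1},{"dp": [0,0,0.08],"spin": 0,"grip": -1},{"dp": [0,0,0.12],"spin": 0,"grip": -1},{"dp": [0,0,0.15],"spin": 0,"grip": -1}]}}

```text
clock: 34.85
ee_pos: [0.5424, -0.0946, 0.2105]
tool_rot: [3.134, 0.009, 1.369]
wrist_force: [0.6, -0.6, 0.0]
finger_gap: 1.001
```

>>> {"op": "arm_command", "data": {"moves": [{"dp": [0,0.04,0.03],"spin": 0,"grip": -1},{"dp": [0,0.08,0.03],"spin": 0,"grip": -1},{"dp": [0,0.12,0.03],"spin": 0,"grip": -1},{"dp": [0,0.16,0.03],"spin": 0,"grip": -1},{"dp": [0,0.2,0.03],"spin": 0,"grip": -1}]}}

```text
clock: 35.35
ee_pos: [0.5421, 0.107, 0.2415]
tool_rot: [3.133, 0.008, 1.369]
wrist_force: [-0.3, 0.2, 0.0]
finger_gap: 1.001
```

>>> {"op": "arm_command", "data": {"moves": [{"dp": [0,0.02,0],"spin": 0,"grip": -1},{"dp": [0,0.02,0],"spin": 0,"grip": -1},{"dp": [0,0.02,0],"spin": 0,"grip": -1}]}}

```text
clock: 35.65
ee_pos: [0.5419, 0.1272, 0.2419]
tool_rot: [3.133, 0.008, 1.37]
wrist_force: [0.5, -0.5, -0.0]
finger_gap: 0.999
```

```bash
python3 snap.py s19 80,170,405,270 200,110,350,400
python3 - <<'E'
from h import *
np.set_printoptions(precision=4,suppress=True)
a=get_image("top");b=get_image("side")
cv2.imwrite("pics/t20.png",a["color"][:,:,::-1])
for n in names[:4]+["bottle_caddy"]:
    A=tip_of(n,"top");B=tip_of(n,"side")
    z=.054 if n[0]=='t' else 0
    for nm,im,L in(("top",a,A),("side",b,B)):
        for t in L[:1]: print(n,nm,round(t["score"],2),onz(im,t["position"],z))
E
```

```text
35.75 [0.54200849 0.12620734 0.24173655] [3.13293708 0.00843472 1.36869386] 0.9966007659069166 [ 0.15107019 -0.03715211  0.62113968]
tip_red_mid top 0.68 [ 0.5203 -0.2322  0.054 ]
tip_red_mid side 0.77 [ 0.5161 -0.2286  0.054 ]
tip_yellow_mid top 0.66 [ 0.5514 -0.0922  0.054 ]
tip_yellow_mid side 0.65 [ 0.5421 -0.0938  0.054 ]
tip_green_mid top 0.52 [ 0.5218 -0.1641  0.054 ]
tip_green_mid side 0.74 [ 0.5202 -0.164   0.054 ]
tip_blue_mid top 0.46 [ 0.504 -0.308  0.054]
tip_blue_mid side 0.7 [ 0.4993 -0.3049  0.054 ]
bottle_caddy top 0.75 [0.4893 0.5214 0.    ]
bottle_caddy side 0.81 [0.4897 0.5088 0.    ]
```

View pics/s19.png

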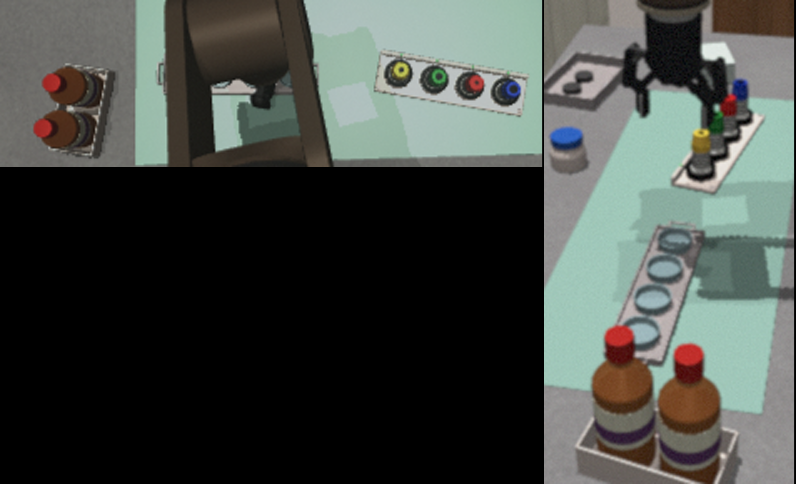

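View pics/t20.png

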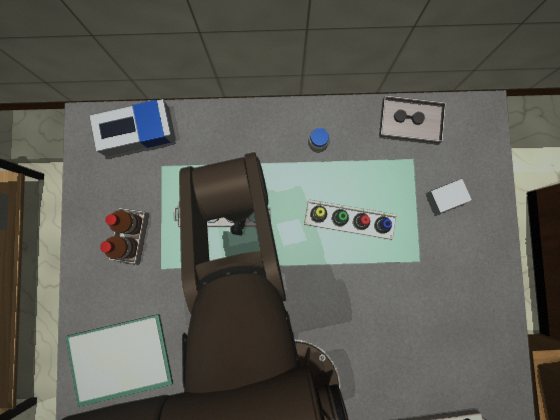

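The dock now holds yellow (319,213), green (341,216), red (362,220) and blue (383,224), all upright. The tray has not moved, the rack is empty and the gripper is clear, so I'll hand in.

```bash
python3 -c "
from cell import *
print(env.hand_in())"
```

```text
the job is handed in; nothing more can be done
None
```

All four tips now stand upright in the dock in their original order: yellow, green, red, blue from the left. I handed the job in at about 36 s of the 96 s allowed.

- **Placing:** I lowered each tip slowly until the wrist force showed contact, then released it. Red, green and yellow touched down at about 8–14 N. Blue, the first one, was pressed briefly to about 30 N. I eased that off before opening the gripper.
- **Last checks:** The final pictures show one tip upright in each dock cup, the drying rack empty, the bottle tray where it was, and the gripper open and clear.
- **Disagreements:** The networks' tip positions were up to about 9 mm off the cup centres, and the two cameras differed by up to about 9 mm along x. The pictures show every tip seated, so I took this as detection error.
- **Gripper tilt:** Small errors in the moves tilted the gripper by up to about 1.2° during the work. I corrected this before picking up the red tip, and it was within about 0.5° when I set each tip down.

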